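# Hold the parts-washer lid at its balance point for spring setting

### The job

We are setting the lift spring of the parts-washer lid. Take the mallet by its handle, knock the catch pin beside the lid fully down with it (not with the gripper) and set the mallet back on the bench. Then take the lid by its bar, raise it a few degrees past its balance point, where the spring takes over (55 degrees open), without letting it run up to its stop, bring it back and finish still holding the bar with the lid about ten degrees below that point (45 degrees open); leave the other things on the bench where they are.

Things in the scene. Friction and masses are not known exactly. Their poses are not given: they have to be found in the camera images.
- washer: Grey steel parts-washing tank fixed to the bench, 180 (x) x 250 (y) x 120 mm high, walls 5 mm. Origin: centre of its underside; x axis from the front (bar side, nearest the robot) to the hinge side, z up. On its left (+y) wall, centred at x = -45, sits a dark catch housing 50 (x) x 66 (y) mm, out to y = 191, 127 mm high.
- lid_hinge (a point): Hinge point of the grey lid, a plate 186 x 258 x 5 mm, with its bar. This point: middle of the hinge axis, 90 mm behind the tank's centre and 123 mm above the bench; its x axis (it turns with the lid) points away from the bar, y along the hinge, z out of the lid's upper face. Weight 0.7 kg.
- lid_bar (a point): Middle of the lid's round steel bar, 12 mm thick, 140 mm long, parallel to the hinge, on two arms 70 mm either side of this point, 48 mm beyond the lid's front edge, free all round. 234 mm from the hinge axis and 3 mm above it with the lid shut (126 mm above the bench). Being round it can turn between the fingers, so the gripper can keep pointing down.
- lid (a joint): Opening angle of the lid, rad: 0 shut, 1.45 at its stop; grows as the bar goes up and away from the robot. Balance point at 0.96: below it the lid falls shut when let go, above it the hinge spring swings it open to the stop. It takes about 1.2 N at the bar to start raising it, less further up.
- pin (a joint): How far the catch pin has been driven down, m: 0 to 0.003 at the start, 0.014 fully down. Needs about 7 to 9 N plus 8 N per m/s; it then stays down. The lid is free from about 0.010.
- pin_top (a point): Centre of the flat steel head (30 mm across) of the upright catch pin on top of the housing, 170 mm left (+y) of the tank's centre line; 167 mm above the bench when fully up, 153 mm when fully down. Beside it a steel tongue (top at 137 mm) comes out of the housing over the lid's edge and locks the lid; it draws back as the pin goes down.
- mallet: Mallet, 0.3 to 0.55 kg, standing on its striking face: upright cylindrical black rubber head 52 mm across, 75 mm high; wooden handle level at 37.5 mm height, 24 mm wide, 26 mm high, along the mallet's -x axis to 190 mm from the head's axis. Origin: centre of the lower face; z up through the head. Most of the weight is in the head.
- mallet_grip (a point): Place to grip the handle: middle of its section, 60 mm from the head's axis and 37.5 mm above the lower face.
- valve: Bystander: dark steel relief-valve body, 68 mm across, 145 mm high, with a side port to -x. Origin: centre of its underside.
- tumbler: Bystander: open steel tumbler, 72 mm across, 130 mm high. Origin: centre of its underside.
- coupling: Bystander: brass pipe coupling, 52 mm across, 45 mm high, standing on end. Origin: centre of its underside.
There are look-alikes about, which are no part of the job. What is shaped like the mallet but blue or yellow is not meant.

How it is judged:
By the outcome, as a careful person would: the job done as asked, in the order asked, and still so for the second after the job is handed in, while the arm keeps its last pose, push and grip.
It also fails if it takes over 61 s, if anything falls off the work surface, if the arm or the gripper's body presses on something with over 40 N, if the wrist force passes 120 N, or if a joint passes its speed limit or range.

### The arm

A 6-joint arm with a two-finger parallel gripper is mounted at the origin on the work surface. World frame = base frame: x ahead of the robot, y to its left, z up, the work surface at z = 0. Lengths are in m, angles in rad, forces in N, time in s.
With the tool pointing down it reaches from about 0.35 to 0.775 m from the base axis. Payload 7.3 kg.
Tool frame: the origin (TCP) lies midway between the tips of the shut fingers; the grasp point (between the pads) lies 19 mm behind it; x points along the fingers, z is the direction in which the jaws open and shut, and the axes are right-handed (so a half turn about x gives the same grasp; the last joint's range is limited). The gripper opens to 92 mm and grips with 3 to 60 N. Pads are 19 mm wide; open, the fingers measure 130 mm over their backs; the gripper's body (75 mm by 190 mm) begins 47 mm behind the grasp point.
Start: joints at [-1.331, 0.342, 1.524, -0, 1.275, -0.146], TCP at [0.198, -0.486, 0.194] pointing down, gripper open.
Joint ranges: [-2.53, 2.53], [-0.77, 2.02], [0.04, 2.7], [-1, 4.14], [0.28, 2.66], [-3.11, 3.11]. Speed limits (rad/s): [2.57, 2.57, 3.14, 3.14, 3.14, 3.14].

### API

Orientations are given as [roll, pitch, yaw] about the fixed x, y, z axes, in that order (R = Rz(yaw) Ry(pitch) Rx(roll)).
In Python, from cell import observe, cams, robot gives the robot as it stands.
- The arm moves only by the tool jog_arm, never from a script. Its argument "plan" is one flat list of numbers, 7 for each row, row after row: the turn, a rotation vector about the tool's x, y, z in degrees, then the shift along the tool's x, y, z in cm, then the opening, from -1 (shut) to 1 (fully open). In form: [ax, ay, az, x, y, z, jaw, ax, ay, az, x, y, z, jaw, ...]. A call has 1 to 10 rows; each row is the pose to reach, as a shift and turn from the pose commanded when the call began, along the tool's axes at that moment; what a row does not reach only later rows make up. A row lasts 1/10 s, in which the tool goes at most 50 mm and 8.59 degrees, less where a joint would pass 70% of its speed; a pose out of reach is approached as far as the arm can. A call with a gripper value outside its range is refused whole. The fingers move at their own pace and stop on an object; "newtons" is the grip in N (left out, the last holds). Time passes only in rows, so rows that repeat a pose let the fingers close. It gives the time, the measured TCP pose, the force and the opening at its end, in the units of the state.
- observe(): the state, without advancing time (a new reading comes with each control period).
- cams.read_camera(name): name is "scene" or "side" or "wrist"; returns a dict with "image" (420x560x3 uint8, red, green, blue), "fov_y" (degrees; the focal length in pixels is half the picture's height over the tangent of half this angle, whatever the lens; pixels are square), "cx", "cy" (the principal point, pixels), "k1" (the pictures are not rectified: a ray, as slopes to the right and down, at radius r is drawn at 1 + k1 r^2 times it, then the intrinsics apply), "T" (4x4, takes a point from camera to world coordinates). Camera axes: x right, y down, z forward; pixel columns grow to the right and rows downward; lengths in m; the calibration is good to about 2 mm. A picture is of the moment at which its call begins. There is no depth.
- robot.hand_in(): hands the job in, once; it reports no verdict.
The state is a dict: "time": time; "qpos": joint angles; "qvel": joint speeds; "joint_efforts": joint torques, N m; "tool_pos": TCP position; "tool_rot": TCP orientation; "contact_force": force on the tool from outside, world axes, zero at the start; "torque": the same for the moment, N m; "opening": finger opening in m.
Only numpy, scipy, OpenCV 4.12 (cv2) and the standard library are available. Lean on these libraries where they do the work, as an engineer would, in place of code of your own. Each camera call takes 0.05 s, during which the arm holds its last target.

## Working session

There is one attempt and no reset: what is moved stays moved. The work goes in short steps, Python scripts to look and compute and a tool call to move; the robot and the scene stay as the last step left them, time stands still between calls to the robot, and variables do not carry over. Pictures are saved under pics/ and viewed, and the job is handed in when it is done.

Besides the shell and the picture viewer there is one more tool, called after "Emit:" as name(argument=value, ...) on one line, values as JSON. jog_arm: Moves the arm, as the interface text tells. Its arguments: {"type":"object","properties":{"plan":{"type":"array"},"newtons":{"type":"number"}},"required":["plan"]}

```bash
ls; mkdir -p pics; python3 - <<'E'
from cell import observe,cams,robot
import cv2
print(observe())
for n in ["scene","side","wrist"]:
    d=cams.read_camera(n); print(n,d["fov_y"],d["cx"],d["cy"],d["k1"],d["T"].tolist() if hasattr(d["T"],'tolist') else d["T"])
    cv2.imwrite(f"pics/{n}0.png",d["image"][:,:,::-1])
    import pickle; pickle.dump(d,open(f"pics/{n}0.pkl","wb"))
E
```

```text
pics
{'time': 0.0, 'qpos': array([-1.33102056e+00,  3.42718612e-01,  1.52502906e+00,  8.40572457e-06,
        1.27537472e+00, -1.45994582e-01]), 'qvel': array([-0.00060232,  0.00164455,  0.00146199,  0.00018027, -0.00028268,
       -0.00075947]), 'joint_efforts': array([ 1.52295601e-03, -4.31248963e+01, -2.44218081e+01,  7.18119065e-02,
        5.59900166e-02, -1.33118510e-04]), 'tool_pos': array([ 0.19746016, -0.48596056,  0.19364292]), 'tool_rot': array([2.99034375, 1.56926656, 1.80531532]), 'contact_force': array([0.54946553, 0.29217511, 0.07686929]), 'torque': array([0.02452337, 0.01364217, 0.0290279 ]), 'opening': 0.09174554757568351}
scene 46.92710241428856 282.2690452012252 209.11448466630193 -0.1750404801449417 [[0.8378142147332089, 0.3557402953260069, -0.4141451241682579, 1.1957310519338253], [0.5458643357075686, -0.5319647143068396, 0.6473373693330067, -1.1645858831809524], [0.009973394282346299, -0.7684155028458288, -0.6398735393753056, 1.1959513612269792], [0.0, 0.0, 0.0, 1.0]]
side 51.950269491796405 278.0969849021283 209.3823859392975 -0.06327238927821864 [[-0.7440815800547209, -0.3323542651813833, 0.5795543500302733, -0.3309499358430847], [-0.6679860413030276, 0.38531340536934594, -0.6366539313213953, 0.8069253977499324], [-0.011715410687621452, -0.8608566791623451, -0.508712617392177, 0.8189231595595065], [0.0, 0.0, 0.0, 1.0]]
wrist 59.92484321869596 280.6756024821367 210.4518121722157 0.0028151054145925743 [[0.37713372056341166, -0.8905567109656403, -0.2543204698172306, 0.26535142028731706], [-0.9261587885828095, -0.3627060842782117, -0.10331599468807864, -0.458432993696004], [-0.00023482933964394278, 0.27450508370816235, -0.9615856196270581, 0.383482737541931], [0.0, 0.0, 0.0, 1.0]]
```

View pics/scene0.png

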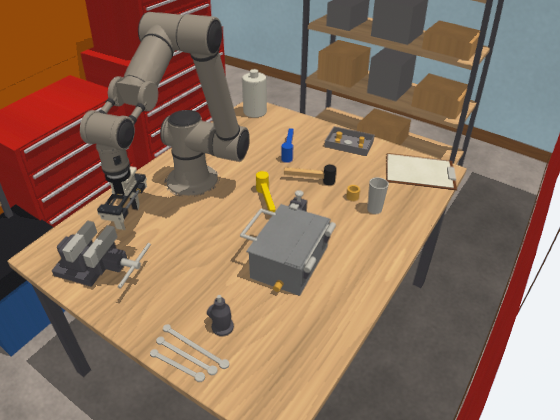

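View pics/side0.png

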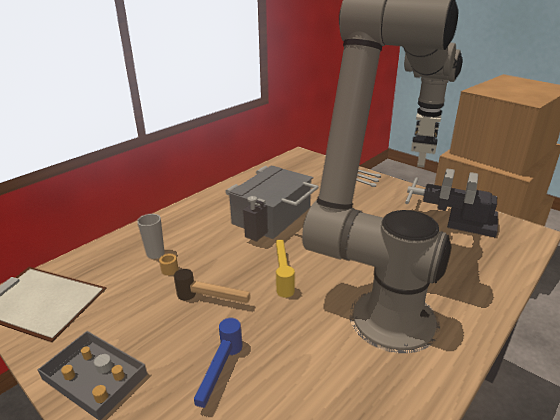

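View pics/wrist0.png

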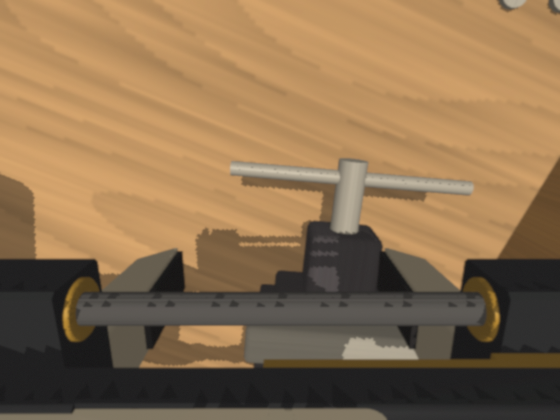

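Mallet-shaped things in the scene view: blue (287,152), yellow (263,182) and black head with wooden handle (330,175). In the side view they are at (230,335), (285,280) and (185,285). The black/wood one fits the description. I'll confirm it with enlarged crops.

```bash
python3 - <<'E'
import cv2
a=cv2.imread("pics/scene0.png"); b=cv2.imread("pics/side0.png")
cv2.imwrite("pics/c1.png",cv2.resize(a[120:300,220:400],None,fx=3.3,fy=3.3,interpolation=cv2.INTER_CUBIC))
cv2.imwrite("pics/c2.png",cv2.resize(b[150:320,130:340],None,fx=3.5,fy=3.5,interpolation=cv2.INTER_CUBIC))
E
```

```text
(no output)
```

View pics/c1.png

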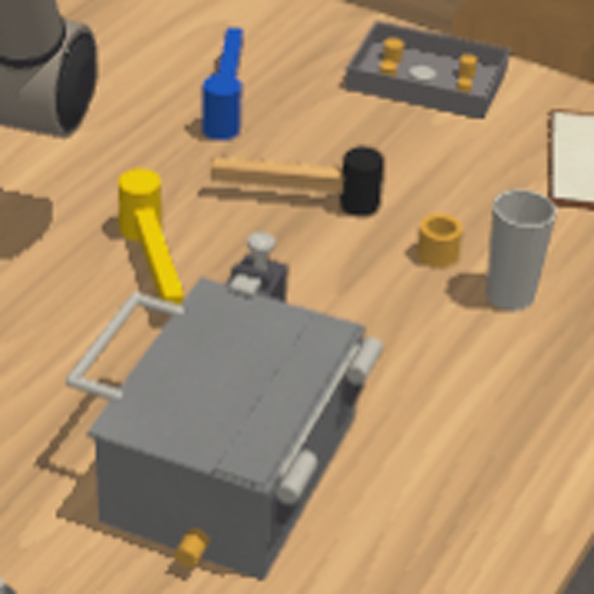

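View pics/c2.png

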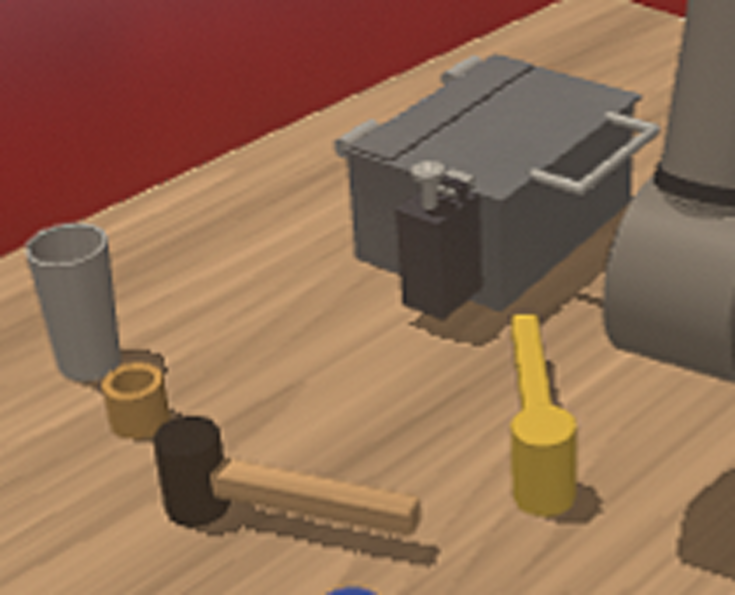

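```bash
cat > h.py <<'E'
import numpy as np,cv2,pickle
from scipy.optimize import least_squares
def K(d):
    f=210/np.tan(np.radians(d["fov_y"])/2); return np.array([[f,0,d["cx"]],[0,f,d["cy"]],[0,0,1]])
def proj(d,P):
    T=np.linalg.inv(np.array(d["T"])); P=np.atleast_2d(P).astype(float)
    r,_=cv2.Rodrigues(T[:3,:3]); return cv2.projectPoints(P,r,T[:3,3],K(d),np.array([d["k1"],0,0,0,0]))[0][:,0]
def ray(d,uv):
    n=cv2.undistortPoints(np.array([[uv]],float),K(d),np.array([d["k1"],0,0,0,0]))[0,0]
    T=np.array(d["T"]); return T[:3,3],T[:3,:3]@np.array([n[0],n[1],1])
def onz(d,uv,z):
    o,v=ray(d,uv); return o+v*(z-o[2])/v[2]
def fit(obs,x0):
    # obs: list of (d,uv,local)
    def pts(p,L):
        c,s=np.cos(p[2]),np.sin(p[2]); return np.array([p[0]+c*L[0]-s*L[1],p[1]+s*L[0]+c*L[1],L[2]])
    def f(p): return np.concatenate([proj(d,pts(p,L))[0]-uv for d,uv,L in obs])
    r=least_squares(f,x0,loss='soft_l1'); return r.x,f(r.x).reshape(-1,2)
def pose_R(rpy):
    from scipy.spatial.transform import Rotation as R
    return R.from_euler('xyz',rpy).as_matrix()
E
cat > m.py <<'E'
from h import *
S=pickle.load(open("pics/scene0.pkl","rb"));D=pickle.load(open("pics/side0.pkl","rb"))
a=lambda u,v:np.array([u/3.3+220,v/3.3+120])-0.35; b=lambda u,v:np.array([u/3.5+130,v/3.5+150])-0.36
np.set_printoptions(precision=4,suppress=True)
m=[(S,a(363.5,160),(0,0,.075)),(S,a(361,204),(0,0,0)),(S,a(213,170),(-.19,0,.0375)),
(D,b(188,433),(0,0,.075)),(D,b(199,508),(0,0,0)),(D,b(417,513),(-.19,0,.0375))]
p,r=fit(m,[.5,.4,1.5]);print("mallet",p);print(r)
lz=.1255
w=[(S,a(364,325),(.09,.129,lz)),(S,a(202,282),(-.096,.129,lz)),(S,a(95,433),(-.096,-.129,lz)),(S,a(138,297),(-.144,.07,.126)),(S,a(73,380),(-.144,-.07,.126)),(S,a(261,241),(-.045,.17,.165)),
(D,b(428,168),(-.045,.17,.165)),(D,b(495,198),(-.096,.129,lz)),(D,b(640,97),(-.096,-.129,lz)),(D,b(658,129),(-.144,-.07,.126)),(D,b(580,188),(-.144,.07,.126))]
p,r=fit(w,[.6,.0,0]);print("washer",p);print(r)
for nm,uvS,uvD,z in [("yellowhead",a(141,182),b(543,425),.075),("blue",a(222,88),(230,325),.075),("coupling",a(441,224),b(135,380),.045),("tumbler",a(524,202),b(68,242),.13),("valve",(219,299),None,.145)]:
    print(nm,onz(S,uvS,z)[:2], onz(D,uvD,z)[:2] if uvD is not None else "")
print("yend",onz(S,a(178,297),.0375)[:2],onz(D,b(526,318),.0375)[:2])
E
python3 m.py
```

```text
mallet [0.485  0.3013 0.4526]
[[ 0.0787 -1.1547]
 [-0.4406  0.3349]
 [-0.8072 -0.4494]
 [-0.5829 -0.1939]
 [-0.3336 -0.8345]
 [ 0.2282 -0.0427]]
washer [ 0.5967 -0.1736  0.1507]
[[ 0.6074  0.4295]
 [-0.1963 -1.2783]
 [-2.0067  0.0035]
 [-0.5718  0.1084]
 [-0.0064 -0.0527]
 [ 0.2464 -0.4567]
 [-0.377  -0.303 ]
 [ 1.4982  0.7827]
 [-0.2187 -0.7416]
 [-1.6321 -0.3828]
 [-0.3227 -0.2975]]
yellowhead [0.2888 0.1036] [0.2813 0.1106]
blue [0.2562 0.3346] [0.2458 0.3464]
coupling [0.6115 0.2677] [0.6079 0.2664]
tumbler [0.715  0.2527] [0.7158 0.2455]
valve [ 0.5828 -0.5282] 
yend [ 0.4207 -0.0133] [ 0.4251 -0.0303]
```

Confirmed: black head and wooden handle, at scene crop (363,160). Next I'll make a motion helper.

```bash
cat > g.py <<'E'
from h import *
from scipy.spatial.transform import Rotation as R
from cell import observe
def Rgoal(az):  # tool x down, z along azimuth az (jaw)
    x=np.array([0,0,-1.]); z=np.array([np.cos(az),np.sin(az),0]); return np.column_stack([x,np.cross(z,x),z])
def cur():
    s=observe(); return np.array(s["tool_pos"]),R.from_euler('xyz',s["tool_rot"]).as_matrix(),s
def need(pos,az,cmd=None):
    p,Rm,s=cur()
    if cmd is not None: p=np.array(cmd)
    c=[R.from_matrix(Rm.T@Rgoal(az+k)).as_rotvec(degrees=True) for k in (0,np.pi)]
    for i in c: print("turn",np.round(i,2))
    print("shift cm",np.round(Rm.T@(np.array(pos)-p)*100,2), "q6",s["qpos"][5])
E
python3 - <<'E'
from g import *
np.set_printoptions(precision=4,suppress=True)
p,Rm,s=cur();print(Rm)
az=.4526+np.pi/2
print("way");need([.43,-.25,.27],az)
print("above mallet");h=np.array([np.cos(.4526),np.sin(.4526)]);g=np.array([.485,.3013])-.052*h;print(g);need([g[0],g[1],.15],az)
E
```

```text
[[-0.0003  0.9265  0.3763]
 [ 0.0011  0.3763 -0.9265]
 [-1.      0.0002 -0.0011]]
way
turn [176.17  -0.02   0.1 ]
turn [-3.83 -0.07 -0.01]
shift cm [ -7.6   30.42 -13.13] q6 -0.14595153065580382
above mallet
[0.4382 0.2786]
turn [176.17  -0.02   0.1 ]
turn [-3.83 -0.07 -0.01]
shift cm [  4.46  51.07 -61.78] q6 -0.14595153065580382
```

Emit:
jog_arm(plan=[0, 0, 0, -7.6, 10, -4, 1, -1, 0, 0, -7.6, 20, -8, 1, -2, 0, 0, -7.6, 30.4, -13.1, 1, -3.8, 0, 0, -7.6, 30.4, -13.1, 1, -3.8, 0, 0, -7.6, 30.4, -13.1, 1, -3.8, 0, 0, -7.6, 34, -21, 1, -3.8, 0, 0, -7.6, 38, -30, 1, -3.8, 0, 0, -7, 42, -38, 1, -3.8, 0, 0, -5, 46, -48, 1, -3.8, 0, 0, -2, 51, -58, 1])

```text
time: 1.15
tool_pos: [0.4179, -0.0739, 0.2543]
tool_rot: [0.771, 1.57, -0.347]
contact_force: [0.7, 0.7, 0.4]
opening: 0.0919
```

Emit:
jog_arm(plan=[0, 0, 0, 0, 0, 0, 1])

```text
time: 1.25
tool_pos: [0.4172, -0.0703, 0.2536]
tool_rot: [-3.14, 1.568, 2.032]
contact_force: [0.1, 0.9, 0.1]
opening: 0.0919
```

```bash
python3 - <<'E'
from g import *
np.set_printoptions(precision=4,suppress=True)
p,Rm,s=cur();print(p,s["time"],s["qpos"],s["qvel"])
need([.4382,.2786,.15],.4526+np.pi/2)
E
```

```text
[ 0.4172 -0.0703  0.2536] 1.25 [-0.35    0.1074  1.6664  0.0018  1.3697  0.761 ] [-0.1048  0.0197 -0.0406 -0.0526  0.0002 -0.0941]
turn [-179.61   -0.     -0.24]
turn [ 0.39 -0.15  0.  ]
shift cm [ 10.44  17.35 -30.32] q6 0.760999065883401
```

Emit:
jog_arm(plan=[0.4, 0, 0, 2, 3.5, -6, 1, 0.4, 0, 0, 4, 7, -12, 1, 0.4, 0, 0, 7, 11, -20, 1, 0.4, 0, 0, 9, 15, -26, 1, 0.4, 0, 0, 10.4, 17.4, -30.3, 1, 0.4, 0, 0, 10.4, 17.4, -30.3, 1, 0.4, 0, 0, 10.4, 17.4, -30.3, 1, 0.4, 0, 0, 10.4, 17.4, -30.3, 1, 0.4, 0, 0, 10.4, 17.4, -30.3, 1, 0.4, 0, 0, 10.4, 17.4, -30.3, 1])

```text
time: 2.25
tool_pos: [0.4422, 0.2715, 0.1502]
tool_rot: [-0.685, 1.57, -1.811]
contact_force: [0.3, -0.3, -0.5]
opening: 0.0916
```

```bash
python3 - <<'E'
from g import *
from cell import cams
np.set_printoptions(precision=4,suppress=True)
d=cams.read_camera("wrist");pickle.dump(d,open("pics/w1.pkl","wb"));im=d["image"][:,:,::-1].copy()
cv2.imwrite("pics/w1.png",im)
p,Rm,s=cur();print(p,s["time"],s["qvel"])
need([.4382,.2786,.15],.4526+np.pi/2)
c,sn=np.cos(.4526),np.sin(.4526)
for L in [(0,0,.075),(-.19,.012,.0505),(-.19,-.012,.0505),(-.03,.012,.0505),(-.03,-.012,.0505)]:
    print(L,proj(d,[.485+c*L[0]-sn*L[1],.3013+sn*L[0]+c*L[1],L[2]]))
E
```

```text
[0.4424 0.2712 0.1505] 2.3 [-0.0115 -0.0112  0.0022  0.0038 -0.0009  0.0071]
turn [179.5   -0.01  -0.06]
turn [-0.5   0.04 -0.  ]
shift cm [ 0.05 -0.06 -0.84] q6 1.5299040875944656
(0, 0, 0.075) [[268.7995 138.0209]]
(-0.19, 0.012, 0.0505) [[259.8171 344.9089]]
(-0.19, -0.012, 0.0505) [[285.8058 344.7262]]
(-0.03, 0.012, 0.0505) [[255.3395 173.5271]]
(-0.03, -0.012, 0.0505) [[285.2337 173.3183]]
```

View pics/w1.png

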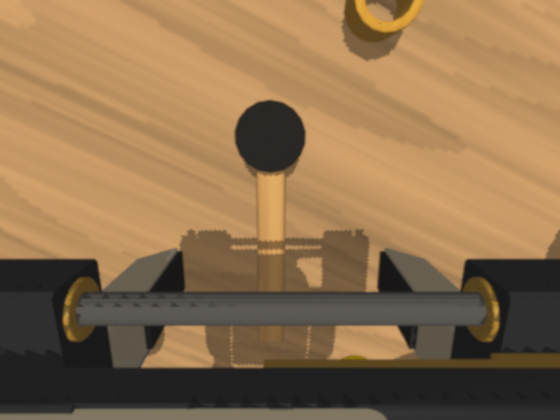

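The wrist view shows the black head at (270,135) and the handle straight below it at column 271. That is within about 2 mm of the fit, and the gripper is off by about 8 mm in z. Now I'll descend.

Emit:
jog_arm(plan=[-0.5, 0, 0, 0, 0.2, -0.8, 1, -0.5, 0, 0, 4, 0.2, -0.8, 1, -0.5, 0, 0, 8, 0.2, -0.8, 1, -0.5, 0, 0, 11, 0.2, -0.8, 1, -0.5, 0, 0, 13.2, 0.2, -0.8, 1, -0.5, 0, 0, 13.2, 0.2, -0.8, 1, -0.5, 0, 0, 13.2, 0.2, -0.8, 0, -0.5, 0, 0, 13.2, 0.2, -0.8, -1, -0.5, 0, 0, 13.2, 0.2, -0.8, -1, -0.5, 0, 0, 13.2, 0.2, -0.8, -1], newtons=60)

```text
time: 3.3
tool_pos: [0.4409, 0.2811, 0.0192]
tool_rot: [1.498, 1.569, 0.381]
contact_force: [-0.6, 0.1, 0.0]
opening: 0.0643
```

Emit:
jog_arm(plan=[0, 0, 0, 0, 0, 0, -1, 0, 0, 0, 0, 0, 0, -1, 0, 0, 0, 0, 0, 0, -1])

```text
time: 3.6
tool_pos: [0.4403, 0.2809, 0.0182]
tool_rot: [0.688, 1.571, -0.429]
contact_force: [-0.1, -0.1, 0.6]
opening: 0.0404
```

Emit:
jog_arm(plan=[0, 0, 0, 0, 0, 0, -1, 0, 0, 0, 0, 0, 0, -1, 0, 0, 0, 0, 0, 0, -1, 0, 0, 0, 0, 0, 0, -1])

```text
time: 4.0
tool_pos: [0.4405, 0.281, 0.0183]
tool_rot: [1.486, 1.57, 0.369]
contact_force: [-0.1, 0.8, 1.9]
opening: 0.0082
```

```bash
python3 - <<'E'
from g import *
p,Rm,s=cur();print(p,s["opening"],s["time"],s["contact_force"],s["torque"])
E
```

```text
[0.44049241 0.28098647 0.0183049 ] 0.008217212763258238 4.0 [-0.07671424  0.80136687  1.87412734] [-0.04446906 -0.00249186 -0.05135298]
```

```bash
python3 - <<'E'
from g import *
from cell import cams
for n in ["side","wrist"]:
    d=cams.read_camera(n);cv2.imwrite(f"pics/{n}2.png",d["image"][:,:,::-1]); pickle.dump(d,open(f"pics/{n}2.pkl","wb"))
print(cur()[2]["opening"])
E
```

```text
0.0019572374972435737
```

View pics/wrist2.png

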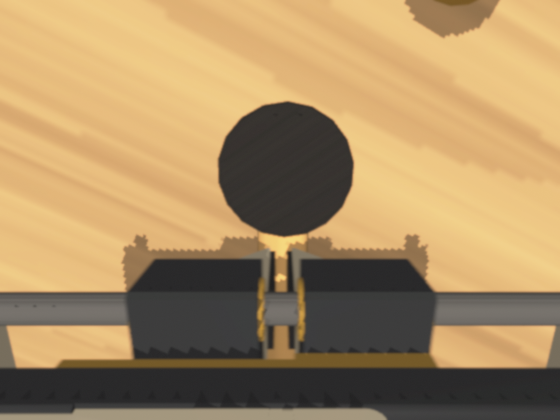

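View pics/side2.png

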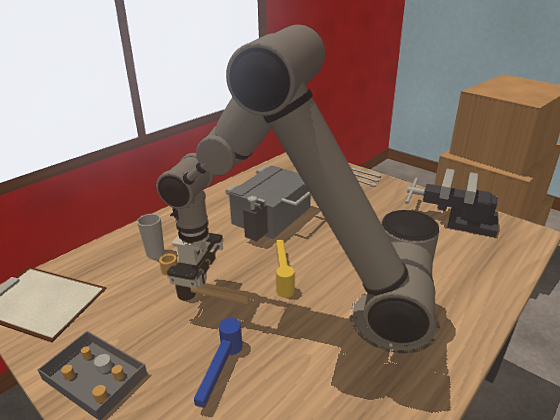

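```bash
python3 - <<'E'
import cv2
a=cv2.imread("pics/wrist2.png");b=cv2.imread("pics/side2.png")
x=cv2.resize(a[220:380,200:360],(560,560),interpolation=cv2.INTER_CUBIC)
cv2.imwrite("pics/c3.png",x)
cv2.imwrite("pics/c4.png",cv2.resize(b[210:330,140:300],(800,600),interpolation=cv2.INTER_CUBIC))
E
```

```text
(no output)
```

View pics/c3.png

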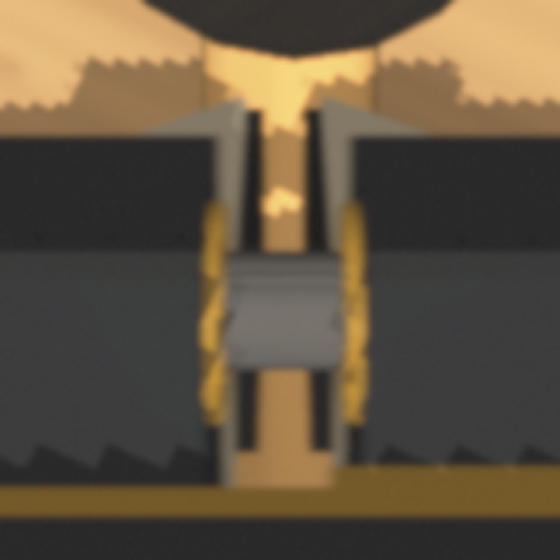

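View pics/c4.png

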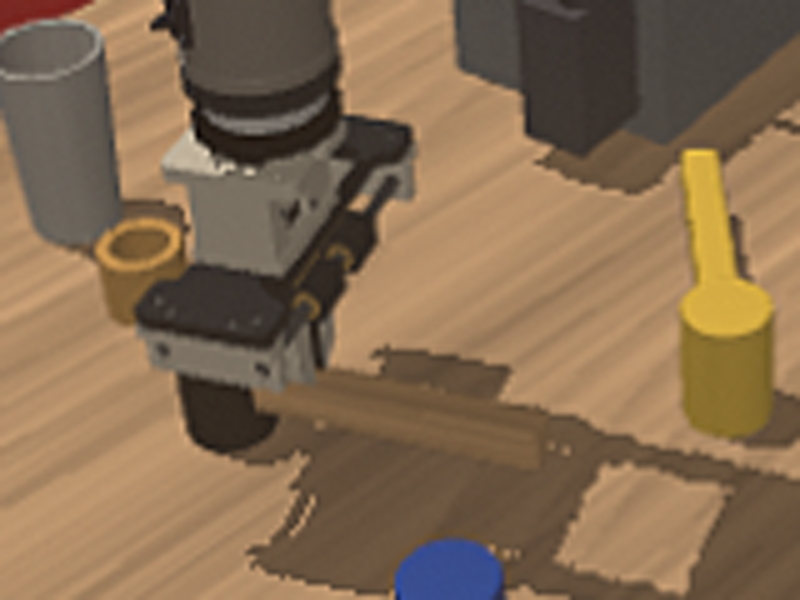

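```bash
python3 - <<'E'
from g import *
np.set_printoptions(precision=4,suppress=True)
p,Rm,s=cur();d=pickle.load(open("pics/wrist2.pkl","rb"))
print(p,s["opening"],s["time"])
for L in [(0,0,0),(0,.0095,0),(-.019,.0095,.012),(-.019,.0095,-.012),(-.038,.0095,0),(-.019,-.0095,.012),(-.032,.03,.012),(-.032,.03,-.012),(0,.0095,.012),(0,.0095,.004)]:
    print(L,proj(d,p+Rm@np.array(L)), (np.linalg.inv(np.array(d["T"]))@np.append(p+Rm@np.array(L),1))[2])
E
```

```text
[0.4404 0.2809 0.0183] 0.0019572374972435737 4.1
(0, 0, 0) [[280.7547 243.5258]] 0.20264270499816844
(0, 0.0095, 0) [[280.7723 227.3214]] 0.20003353970218368
(-0.019, 0.0095, 0.012) [[304.8728 239.4882]] 0.18178021725373752
(-0.019, 0.0095, -0.012) [[256.7719 239.4639]] 0.18174820407311754
(-0.038, 0.0095, 0) [[280.8882 254.3471]] 0.16349488162467135
(-0.019, -0.0095, 0.012) [[304.1638 274.2729]] 0.18699854784570705
(-0.032, 0.03, 0.012) [[307.6289 206.774 ]] 0.1636498459569372
(-0.032, 0.03, -0.012) [[254.1993 206.7405]] 0.1636178327763172
(0, 0.0095, 0.012) [[302.6241 227.3336]] 0.20004954629249372
(0, 0.0095, 0.004) [[288.0565 227.3254]] 0.20003887523228703
```

```bash
python3 - <<'E'
from g import *
np.set_printoptions(precision=2,suppress=True)
p,Rm,s=cur();d=pickle.load(open("pics/side2.pkl","rb"))
q=lambda P:((proj(d,P)[0]-[140,210])*5)
for x in [0,-.019,-.032,-.066,-.08]:
  for y in (-.0375,-.0095,.0095):
    for z in (0,):print(x,y,z,q(p+Rm@np.array([x,y,z])))
for L in [(0,0,.075),(0,0,0),(-.19,0,.0375),(-.04,0,.0505)]:
    c,sn=np.cos(.4526),np.sin(.4526);print(L,q([.485+c*L[0]-sn*L[1],.3013+sn*L[0]+c*L[1],L[2]]))
E
```

```text
0 -0.0375 0 [368.2  424.57]
0 -0.0095 0 [321.46 415.4 ]
0 0.0095 0 [290.09 409.22]
-0.019 -0.0375 0 [365.05 398.22]
-0.019 -0.0095 0 [317.94 389.12]
-0.019 0.0095 0 [286.32 383.  ]
-0.032 -0.0375 0 [362.87 379.92]
-0.032 -0.0095 0 [315.5  370.88]
-0.032 0.0095 0 [283.71 364.8 ]
-0.066 -0.0375 0 [357.06 331.02]
-0.066 -0.0095 0 [309.   322.15]
-0.066 0.0095 0 [276.75 316.17]
-0.08 -0.0375 0 [354.62 310.44]
-0.08 -0.0095 0 [306.28 301.63]
-0.08 0.0095 0 [273.84 295.71]
(0, 0, 0.075) [213.81 315.83]
(0, 0, 0) [230.78 419.77]
(-0.19, 0, 0.0375) [545.02 430.88]
(-0.04, 0, 0.0505) [285.43 363.24]
```

```bash
python3 - <<'E'
from g import *
np.set_printoptions(precision=2,suppress=True)
Rm=R.from_euler('xyz',[2.99034375, 1.56926656, 1.80531532]).as_matrix();p=np.array([ 0.19746016, -0.48596056,  0.19364292])
for n in ["side","scene"]:
  d=pickle.load(open(f"pics/{n}0.pkl","rb"))
  im=cv2.imread(f"pics/{n}0.png")
  c=proj(d,p)[0].astype(int); o=c-[40,50]; k=7
  im=cv2.resize(im[o[1]:o[1]+80,o[0]:o[0]+80],None,fx=k,fy=k,interpolation=cv2.INTER_CUBIC)
  for x,col in ((0,(0,0,255)),(-.019,(0,255,0)),(-.066,(255,0,0))):
    for z in (-.046,0,.046):
      u=(proj(d,p+Rm@np.array([x,0,z]))[0]-o)*k; cv2.circle(im,tuple(u.astype(int)),4,col,-1)
  cv2.imwrite(f"pics/t_{n}.png",im)
E
```

```text
(no output)
```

View pics/t_side.png

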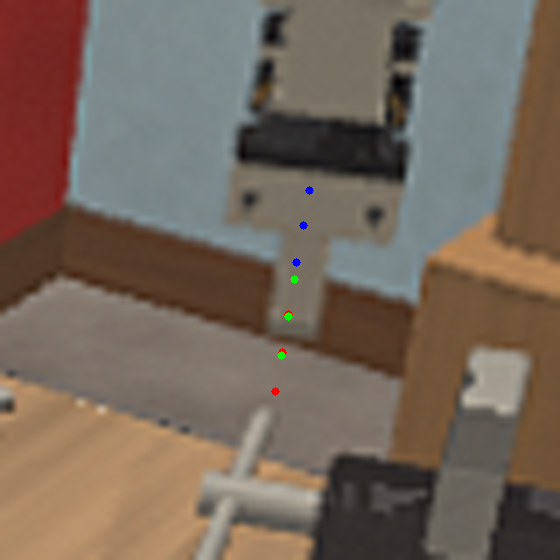

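View pics/t_scene.png

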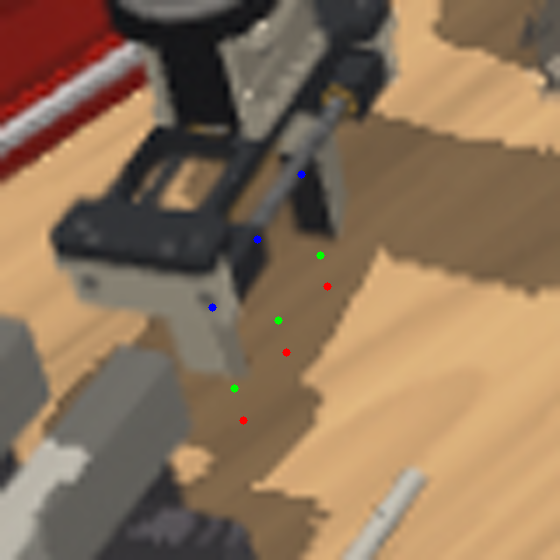

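The pads shut above the handle, and the pictures put the fingertips about 30 mm behind the reported TCP. I'll lift with the jaws shut and measure the real tip from two views.

Emit:
jog_arm(plan=[0, 0, 0, -4, 0, 0, -1, 0, 0, 0, -8, 0, 0, -1, 0, 0, 0, -12, 0, 0, -1, 0, 0, 0, -12, 0, 0, -1, 0, 0, 0, -12, 0, 0, -1])

```text
time: 4.6
tool_pos: [0.4404, 0.281, 0.1386]
tool_rot: [1.498, 1.569, 0.381]
contact_force: [-0.3, -0.3, 0.8]
opening: 0.0008
```

```bash
python3 - <<'E'
from g import *
from cell import cams
p,Rm,s=cur();print(p,s["opening"],s["time"],s["contact_force"])
k=7
for n in ["side","scene","wrist"]:
    d=cams.read_camera(n);pickle.dump((d,p,Rm),open(f"pics/{n}3.pkl","wb"));im=d["image"][:,:,::-1]
    cv2.imwrite(f"pics/{n}3.png",im)
    if n=="wrist": break
    c=proj(d,p)[0].astype(int); o=c-[40,50];print(n,o)
    im=cv2.resize(im[o[1]:o[1]+80,o[0]:o[0]+80],None,fx=k,fy=k,interpolation=cv2.INTER_CUBIC)
    for x,col in ((0,(0,0,255)),(-.03,(0,255,0)),(-.066,(255,0,0))):
        u=(proj(d,p+Rm@np.array([x,0,0]))[0]-o)*k; cv2.circle(im,tuple(u.astype(int)),4,col,-1)
    cv2.imwrite(f"pics/t3_{n}.png",im)
E
```

```text
[0.44043276 0.28098763 0.13858578] 0.0007708476547125222 4.6 [-0.25444427 -0.27892935  0.81772247]
side [156 207]
scene [278 102]
```

View pics/t3_side.png

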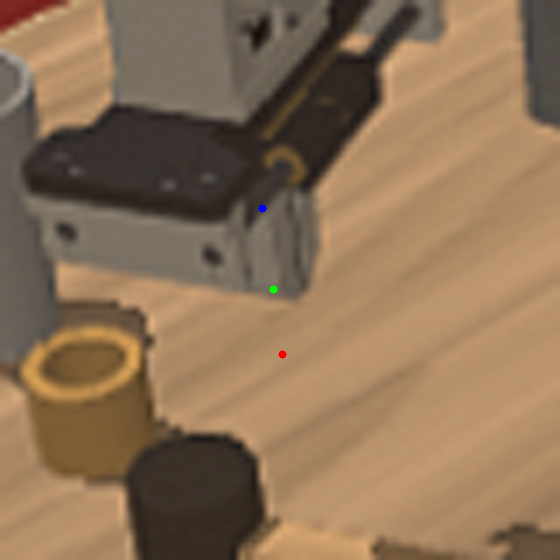

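View pics/t3_scene.png

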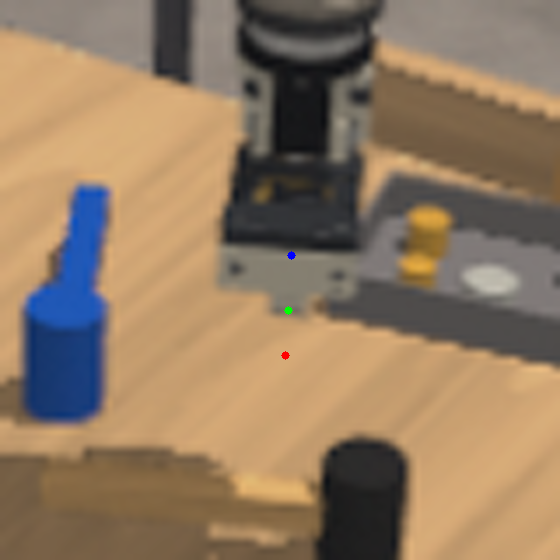

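View pics/wrist3.png

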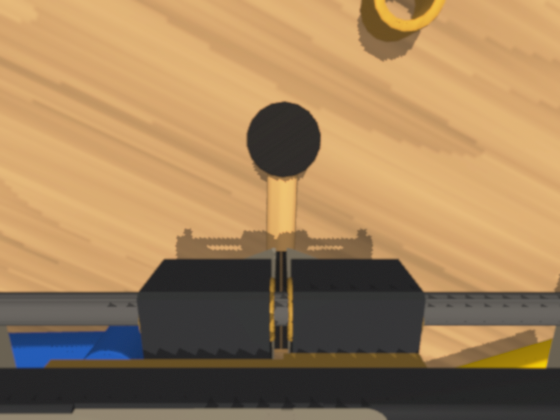

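Shut tips appear at side crop (275,295) and scene crop (288,312), so the real tip is about 31 mm above the reported TCP along the tool axis, with negligible sideways error. I'll apply that correction, re-open, and grip 60 mm from the head.

Emit:
jog_arm(plan=[0, 0, 0, 0, -1, 0, 1, 0, 0, 0, 0, -1, 0, 1, 0, 0, 0, 0, -1, 0, 1, 0, 0, 0, 0, -1, 0, 1, 0, 0, 0, 2, -1, 0, 1, 0, 0, 0, 4, -1, 0, 1, 0, 0, 0, 6, -1, 0, 1, 0, 0, 0, 8, -1, 0, 1, 0, 0, 0, 10, -1, 0, 1, 0, 0, 0, 10, -1, 0, 1])

```text
time: 5.75
tool_pos: [0.4297, 0.2757, 0.0359]
tool_rot: [-1.586, 1.566, -2.703]
contact_force: [-0.0, 0.5, -0.0]
opening: 0.076
```

Emit:
jog_arm(plan=[0, 0, 0, 2, 0, 0, 1, 0, 0, 0, 3.5, 0, 0, 1, 0, 0, 0, 4.5, 0, 0, 1, 0, 0, 0, 4.5, 0, 0, 1])

```text
time: 6.15
tool_pos: [0.4309, 0.2763, -0.0073]
tool_rot: [-1.555, 1.569, -2.672]
contact_force: [0.3, -1.1, 0.7]
opening: 0.0917
```

Emit:
jog_arm(plan=[0, 0, 0, 0, 0, 0, -1, 0, 0, 0, 0, 0, 0, -1, 0, 0, 0, 0, 0, 0, -1, 0, 0, 0, 0, 0, 0, -1, 0, 0, 0, 0, 0, 0, -1, 0, 0, 0, 0, 0, 0, -1, 0, 0, 0, 0, 0, 0, -1, 0, 0, 0, 0, 0, 0, -1, 0, 0, 0, 0, 0, 0, -1], newtons=60)

```text
time: 7.05
tool_pos: [0.4313, 0.2764, -0.0069]
tool_rot: [-0.765, 1.571, -1.882]
contact_force: [-0.1, -3.0, 0.2]
opening: 0.0243
```

```bash
python3 - <<'E'
from g import *
from cell import cams
p,Rm,s=cur();print(p,s["opening"],s["time"],s["contact_force"])
d=cams.read_camera("side");b=d["image"][:,:,::-1]
cv2.imwrite("pics/c5.png",cv2.resize(b[210:330,140:300],(800,600),interpolation=cv2.INTER_CUBIC))
E
```

```text
[ 0.43125578  0.27642579 -0.0068868 ] 0.024343937874716733 7.05 [-0.10100887 -3.04625013  0.22762013]
```

View pics/c5.png

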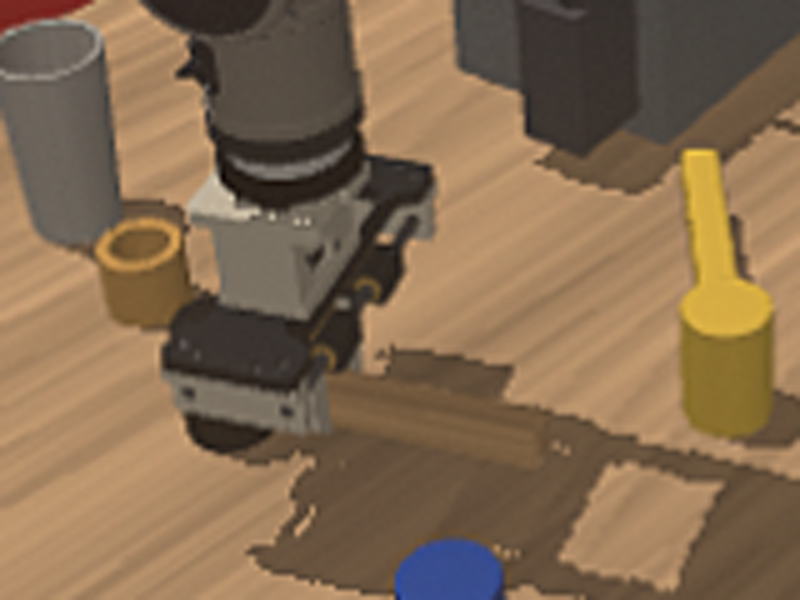

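Gripped: the opening is 24.3 mm. The reported z at the grasp is -0.0069 with the mallet face on the bench, which gives me a height reference. Now I'll lift.

Emit:
jog_arm(plan=[0, 0, 0, -1, 0, 0, -1, 0, 0, 0, -3, 0, 0, -1, 0, 0, 0, -6, 0, 0, -1, 0, 0, 0, -10, 0, 0, -1, 0, 0, 0, -14, 0, 0, -1, 0, 0, 0, -18, 0, 0, -1, 0, 0, 0, -21, 0, 0, -1, 0, 0, 0, -22, 0, 0, -1, 0, 0, 0, -22, 0, 0, -1])

```text
time: 8.0
tool_pos: [0.4313, 0.2765, 0.2138]
tool_rot: [1.486, 1.569, 0.369]
contact_force: [0.4, -0.7, -6.2]
opening: 0.0237
```

```bash
python3 - <<'E'
from g import *
from cell import cams
np.set_printoptions(precision=4,suppress=True)
p,Rm,s=cur();print(p,s["opening"],s["time"],s["contact_force"],s["torque"]);print(Rm)
print(Rm.T@np.array([.040,-.314,0])*100)
d=cams.read_camera("side");b=d["image"][:,:,::-1];cv2.imwrite("pics/s6.png",cv2.resize(b[130:300,110:320],(800,648)[:2],interpolation=cv2.INTER_CUBIC)[:600])
d=cams.read_camera("wrist");b=d["image"][:,:,::-1];cv2.imwrite("pics/w6.png",b)
E
```

```text
[0.4313 0.2765 0.2138] 0.023731160688467742 8.0 [ 0.4286 -0.6526 -6.1935] [-0.1436  0.2166 -0.002 ]
[[ 0.0013  0.8987  0.4385]
 [ 0.0005  0.4385 -0.8987]
 [-1.      0.0014  0.0001]]
[ -0.0105 -10.1734  29.9744]
```

View pics/s6.png

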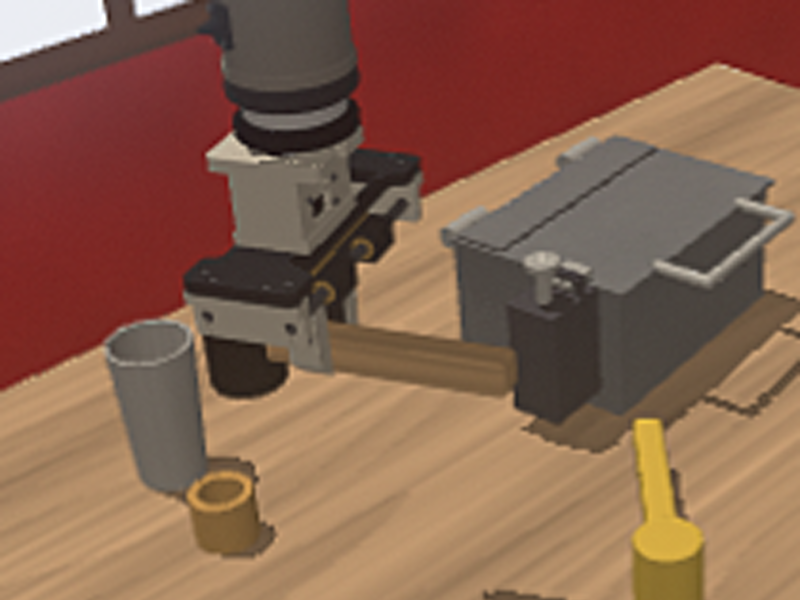

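View pics/w6.png

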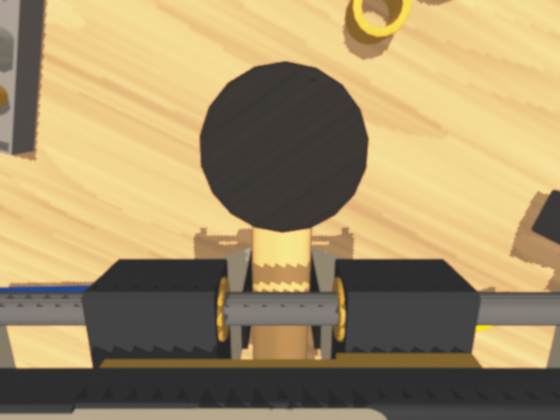

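The mallet hangs level, with its head at wrist (284,147). Carrying it over the pin.

Emit:
jog_arm(plan=[0, 0, 0, 0, -0.7, 2, -1, 0, 0, 0, 0, -2, 6, -1, 0, 0, 0, 0, -3.4, 10, -1, 0, 0, 0, 0, -4.8, 14, -1, 0, 0, 0, 0, -6.1, 18, -1, 0, 0, 0, 0, -7.5, 22, -1, 0, 0, 0, 0, -9, 26.5, -1, 0, 0, 0, 0, -9.8, 29, -1, 0, 0, 0, 0, -10.2, 30, -1, 0, 0, 0, 0, -10.2, 30, -1])

```text
time: 9.1
tool_pos: [0.4703, -0.0387, 0.2114]
tool_rot: [-2.223, 1.567, 2.941]
contact_force: [0.4, 0.1, -5.4]
opening: 0.0235
```

Emit:
jog_arm(plan=[0, 0, 0, 0, 0, 0, -1, 0, 0, 0, 0, 0, 0, -1])

```text
time: 9.3
tool_pos: [0.4707, -0.0365, 0.2127]
tool_rot: [-2.545, 1.57, 2.623]
contact_force: [0.0, -0.1, -5.0]
opening: 0.0237
```

```bash
python3 - <<'E'
from g import *
from cell import cams
np.set_printoptions(precision=4,suppress=True)
p,Rm,s=cur();print(p,s["opening"],s["time"],s["contact_force"],s["torque"])
for n in ("side","scene"):
    d=cams.read_camera(n);pickle.dump((d,p,Rm),open(f"pics/{n}7.pkl","wb"));b=d["image"][:,:,::-1]
    pin=np.array([.5267,-.0123,.166]);c=proj(d,pin)[0];o=(c-[60,60]).astype(int);print(n,o)
    cv2.imwrite(f"pics/{n}7.png",cv2.resize(b[o[1]:o[1]+110,o[0]:o[0]+130],None,fx=5,fy=5,interpolation=cv2.INTER_CUBIC))
E
```

```text
[ 0.4707 -0.0365  0.2127] 0.02365050540352422 9.3 [ 0.0073 -0.1356 -4.9506] [-0.1259  0.212   0.006 ]
side [191 137]
scene [239 131]
```

View pics/side7.png

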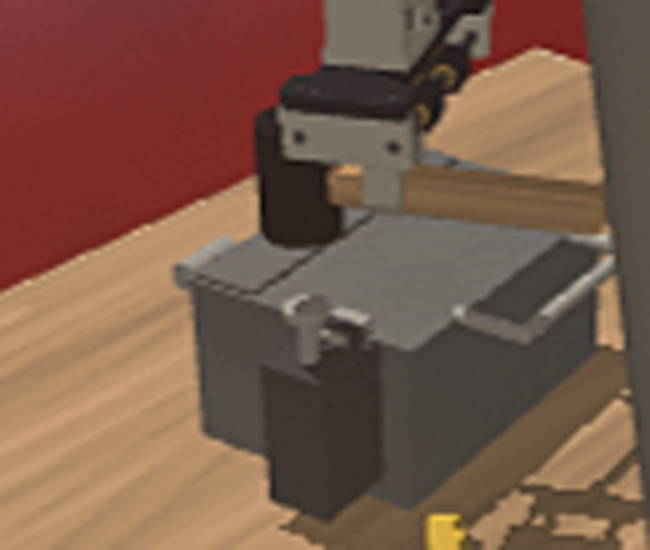

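View pics/scene7.png

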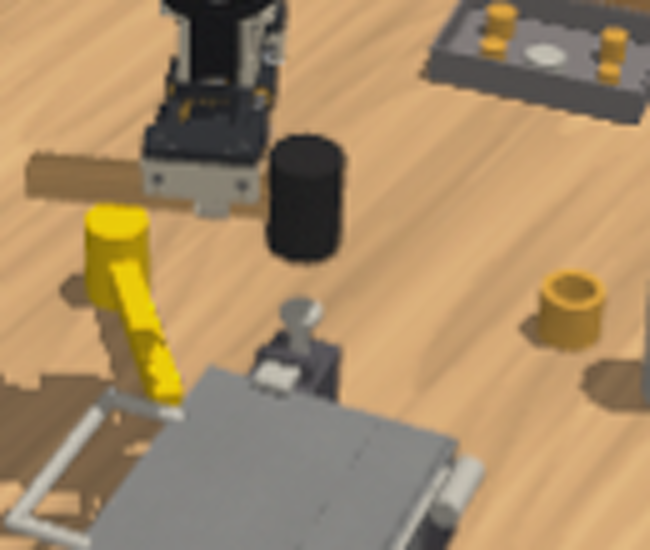

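```bash
python3 - <<'E'
from g import *
np.set_printoptions(precision=4,suppress=True)
S,p,Rm=pickle.load(open("pics/scene7.pkl","rb"));D,_,_=pickle.load(open("pics/side7.pkl","rb"))
def tri(us,ud):
    us=np.array(us)/5-.4+[239,131];ud=np.array(ud)/5-.4+[191,137]
    r=least_squares(lambda X:np.r_[proj(S,X)[0]-us,proj(D,X)[0]-ud],[.5,0,.2]);return r.x,r.fun
print("bottom",tri((303.5,245),(302,228)))
print("pin",tri((301,313),(308,307)))
print("top",tri((308,152),(None or 293,118)))
print(p)
E
```

```text
bottom (array([ 0.5256, -0.0119,  0.2187]), array([-0.0341,  0.0083, -0.0309, -0.0063]))
pin (array([ 0.5267, -0.0144,  0.1619]), array([-0.1555,  0.0353, -0.1412, -0.027 ]))
top (array([ 0.525 , -0.0089,  0.2934]), array([ 0.112 , -0.0298,  0.1012,  0.0228]))
[ 0.4707 -0.0365  0.2127]
```

The head is over the pin within 2 mm: face centre (0.526,-0.012), pin (0.527,-0.014). Bringing it down on the pin.

Emit:
jog_arm(plan=[0, 0, 0, 2, 0, 0, -1, 0, 0, 0, 4, 0, 0, -1, 0, 0, 0, 5, 0, 0, -1, 0, 0, 0, 5.6, 0, 0, -1, 0, 0, 0, 6, 0, 0, -1, 0, 0, 0, 6.3, 0, 0, -1, 0, 0, 0, 6.5, 0, 0, -1, 0, 0, 0, 6.7, 0, 0, -1, 0, 0, 0, 6.7, 0, 0, -1])

```text
time: 10.3
tool_pos: [0.4717, -0.0377, 0.1465]
tool_rot: [1.211, 1.569, 0.094]
contact_force: [-0.9, 3.1, 2.9]
opening: 0.0239
```

```bash
cat > look.py <<'E'
from g import *
from cell import cams
import sys
np.set_printoptions(precision=4,suppress=True)
def look(tag,names=("side","scene"),c3=(.5267,-.0123,.166),w=130,h=110,k=5):
    p,Rm,s=cur();print(p,s["opening"],s["time"],s["contact_force"],s["torque"])
    for n in names:
        d=cams.read_camera(n);pickle.dump((d,p,Rm),open(f"pics/{n}{tag}.pkl","wb"));b=d["image"][:,:,::-1]
        o=(proj(d,np.array(c3))[0]-[w/2,h/2]).astype(int);o=np.maximum(o,0);print(n,o)
        cv2.imwrite(f"pics/{n}{tag}.png",cv2.resize(b[o[1]:o[1]+h,o[0]:o[0]+w],None,fx=k,fy=k,interpolation=cv2.INTER_CUBIC))
E
python3 -c "
from look import *
look('8')"
```

```text
[ 0.4717 -0.0377  0.1465] 0.023936367394524347 10.3 [-0.9153  3.0844  2.8782] [ 0.4838 -0.0057  0.0879]
side [186 142]
scene [234 136]
```

View pics/side8.png

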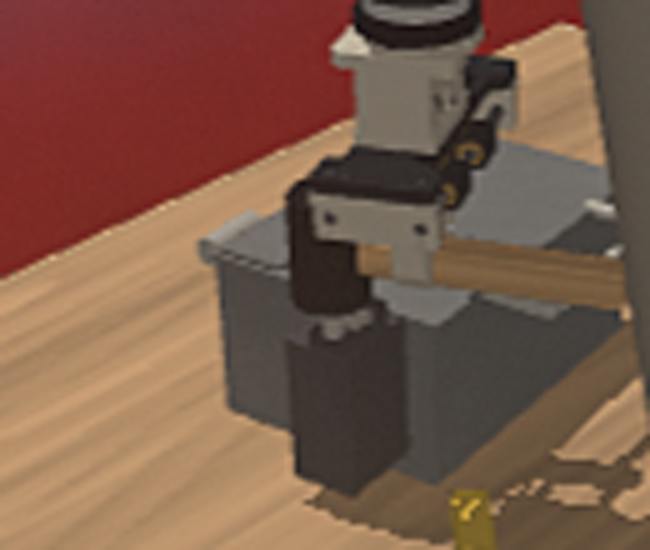

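View pics/scene8.png

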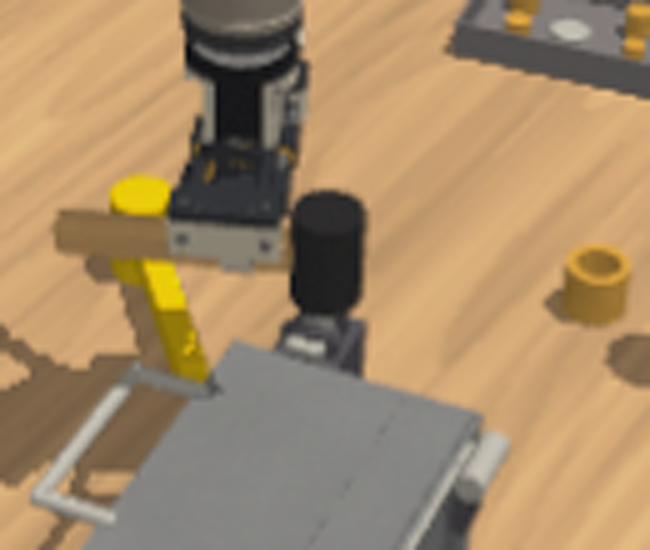

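Emit:
jog_arm(plan=[0, 0, 0, 0.2, 0, 0, -1, 0, 0, 0, 0.3, 0, 0, -1, 0, 0, 0, 0.3, 0, 0, -1])

```text
time: 10.7
tool_pos: [0.4717, -0.0386, 0.1448]
tool_rot: [0.544, 1.568, -0.573]
contact_force: [-6.3, 0.3, 14.7]
opening: 0.0237
```

Emit:
jog_arm(plan=[0, 0, 0, 0.1, 0, 0, -1, 0, 0, 0, 0.2, 0, 0, -1, 0, 0, 0, 0.2, 0, 0, -1])

```text
time: 11.0
tool_pos: [0.4711, -0.0391, 0.1432]
tool_rot: [0.014, 1.568, -1.103]
contact_force: [-11.1, -1.4, 19.5]
opening: 0.0236
```

Net push is about 20–25 N, well above the 7–9 N needed, so the pin should be on its stop. I'll lift clear and check.

Emit:
jog_arm(plan=[0, 0, 0, -1, 0, 0, -1, 0, 0, 0, -4, 0, 0, -1, 0, 0, 0, -7, 0, 0, -1, 0, 0, 0, -8, 0, 0, -1, 0, 0, 0, -8, 0, 0, -1])

```text
time: 11.5
tool_pos: [0.4718, -0.0383, 0.2217]
tool_rot: [0.652, 1.569, -0.465]
contact_force: [-0.4, 0.2, -5.3]
opening: 0.0236
```

```bash
python3 -c "
from look import *
look('9')"
```

```text
[ 0.4718 -0.0383  0.2217] 0.023610222500097096 11.5 [-0.4034  0.2386 -5.2551] [-0.1415  0.2244 -0.0026]
side [186 142]
scene [234 136]
```

View pics/side9.png

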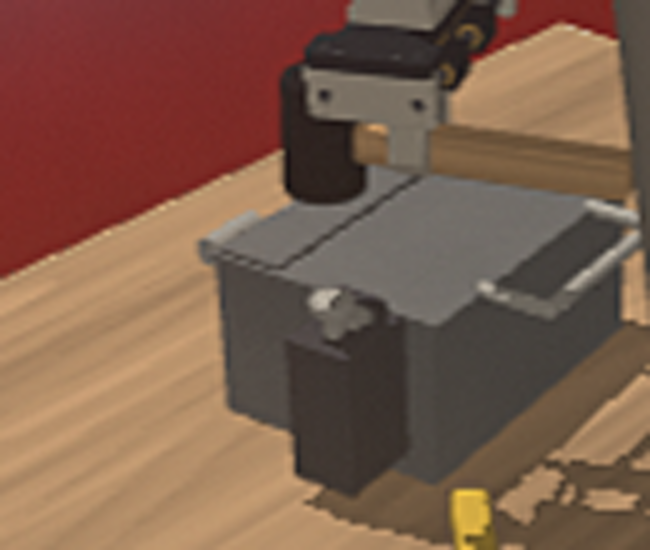

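View pics/scene9.png

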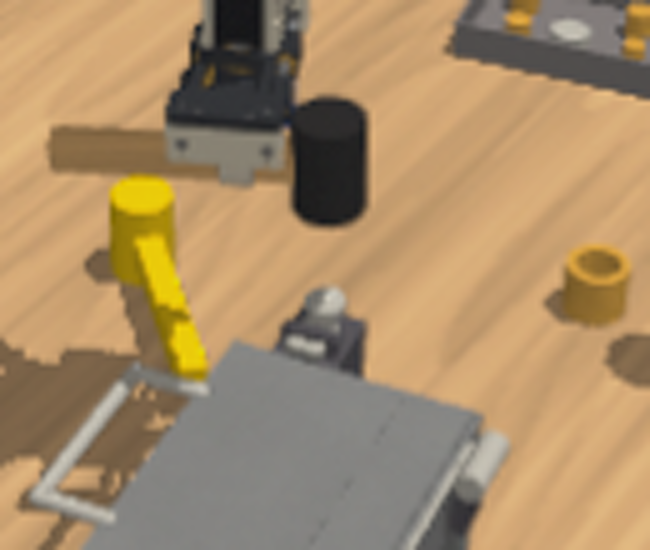

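```bash
cat >> look.py <<'E'
def tri(tag,us,ud,os,od,k=5):
    S=pickle.load(open(f"pics/scene{tag}.pkl","rb"))[0];D=pickle.load(open(f"pics/side{tag}.pkl","rb"))[0]
    us=np.array(us)/k-.4+os;ud=np.array(ud)/k-.4+od
    r=least_squares(lambda X:np.r_[proj(S,X)[0]-us,proj(D,X)[0]-ud],[.5,0,.2]);return r.x,r.fun
E
python3 - <<'E'
from look import *
print("pin",tri('9',(326,299),(326,298),[234,136],[186,142]))
print("mallet bottom",tri('9',(329,207),(325,188),[234,136],[186,142]))
for z in (.153,.156):
  for n,o in (("scene",[234,136]),("side",[186,142])):
    print(z,n,(proj(pickle.load(open(f"pics/{n}9.pkl","rb"))[0],[.5267,-.0135,z])[0]-o+.4)*5)
E
```

```text
pin (array([ 0.5276, -0.011 ,  0.151 ]), array([ 0.4824, -0.1099,  0.4372,  0.0838]))
mallet bottom (array([ 0.5255, -0.0111,  0.2293]), array([ 0.0639, -0.0157,  0.0579,  0.012 ]))
0.153 scene [325.5149 297.5581]
0.153 side [331.8766 294.6497]
0.156 scene [325.65   294.1765]
0.156 side [331.6747 290.4985]
```

The pin head is now at z = 0.151 by triangulation (0.162 before), so it is fully down, and the mallet is undisturbed in the grip. Returning the mallet.

```bash
python3 - <<'E'
from g import *
need([.4313,.2765,.2217],.4526+np.pi/2)
E
```

```text
turn [-1.7993e+02 -2.0000e-01 -1.2000e-01]
turn [ 0.07 -0.08  0.13]
shift cm [ -0.2   10.27 -29.96] q6 0.8745133554968353
```

Emit:
jog_arm(plan=[0, 0, 0, 0, 0.7, -2, -1, 0, 0, 0, 0, 2, -6, -1, 0, 0, 0, 0, 3.4, -10, -1, 0, 0, 0, 0, 4.8, -14, -1, 0, 0, 0, 0, 6.1, -18, -1, 0, 0, 0, 0, 7.5, -22, -1, 0, 0, 0, 0, 9, -26.5, -1, 0, 0, 0, 0, 9.9, -29, -1, 0, 0, 0, 0, 10.2, -30, -1, 0, 0, 0, 0, 10.2, -30, -1])

```text
time: 12.6
tool_pos: [0.4303, 0.2771, 0.2193]
tool_rot: [-1.565, 1.567, -2.68]
contact_force: [-0.8, 0.5, -5.8]
opening: 0.0236
```

Emit:
jog_arm(plan=[0, 0, 0, 3, 0, 0, -1, 0, 0, 0, 7, 0, 0, -1, 0, 0, 0, 11, 0, 0, -1, 0, 0, 0, 15, 0, 0, -1, 0, 0, 0, 18, 0, 0, -1, 0, 0, 0, 20, 0, 0, -1, 0, 0, 0, 21, 0, 0, -1, 0, 0, 0, 21.5, 0, 0, -1, 0, 0, 0, 21.5, 0, 0, -1])

```text
time: 13.5
tool_pos: [0.4316, 0.2759, 0.0062]
tool_rot: [-0.386, 1.571, -1.504]
contact_force: [0.7, 1.1, -4.8]
opening: 0.024
```

```bash
python3 - <<'E'
from look import *
look('10',names=("side",),c3=(.47,.29,.05))
need([.4313,.2765,-.0069],.4526+np.pi/2)
E
```

```text
[0.4316 0.2759 0.0062] 0.02396464315846893 13.5 [ 0.6795  1.059  -4.7898] [-0.1161  0.1729 -0.0101]
side [125 225]
turn [-179.96    0.1     0.02]
turn [ 0.04  0.01 -0.06]
shift cm [ 1.37 -0.05 -0.05] q6 1.5371865361684163
```

View pics/side10.png

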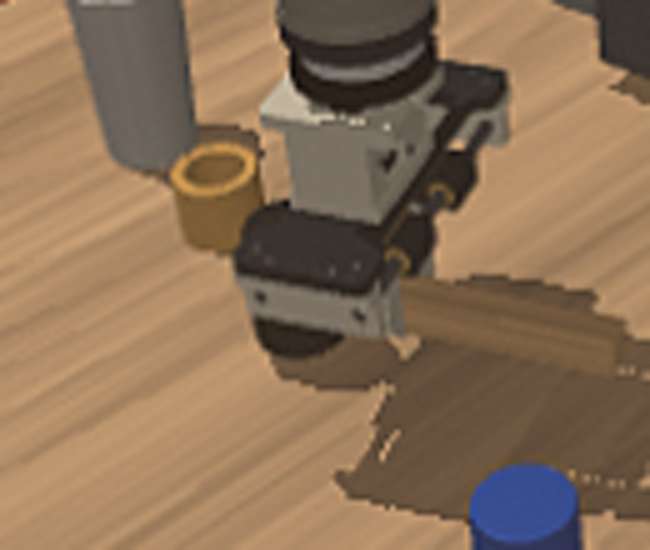

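Lowering the last 13 mm gently.

Emit:
jog_arm(plan=[0, 0, 0, 0.6, 0, 0, -1, 0, 0, 0, 1, 0, 0, -1, 0, 0, 0, 1.2, 0, 0, -1, 0, 0, 0, 1.3, 0, 0, -1, 0, 0, 0, 1.3, 0, 0, -1])

```text
time: 14.05
tool_pos: [0.4312, 0.2765, -0.007]
tool_rot: [-1.181, 1.571, -2.297]
contact_force: [-0.4, -0.3, -5.0]
opening: 0.0237
```

Emit:
jog_arm(plan=[0, 0, 0, 0.1, 0, 0, -1, 0, 0, 0, 0.2, 0, 0, -1, 0, 0, 0, 0.2, 0, 0, -1])

```text
time: 14.35
tool_pos: [0.4314, 0.2765, -0.0085]
tool_rot: [1.342, 1.57, 0.225]
contact_force: [-1.2, -0.3, -1.3]
opening: 0.0236
```

Emit:
jog_arm(plan=[0, 0, 0, 0.05, 0, 0, -1, 0, 0, 0, 0.05, 0, 0, -0.3, 0, 0, 0, 0.05, 0, 0, 0, 0, 0, 0, 0.05, 0, 0, 0.4, 0, 0, 0, 0.05, 0, 0, 0.7, 0, 0, 0, 0.05, 0, 0, 0.7, 0, 0, 0, 0.05, 0, 0, 0.7])

```text
time: 15.05
tool_pos: [0.4313, 0.2765, -0.0094]
tool_rot: [0.076, 1.571, -1.041]
contact_force: [-0.1, -0.2, 0.5]
opening: 0.067
```

Emit:
jog_arm(plan=[0, 0, 0, -2, 0, 0, 0.7, 0, 0, 0, -5, 0, 0, 0.7, 0, 0, 0, -9, 0, 0, 0.7, 0, 0, 0, -14, 0, 0, 0.7, 0, 0, 0, -18, 0, 0, 0.7, 0, 0, 0, -22, 0, 0, 0.7, 0, 0, 0, -24, 0, 0, 0.7, 0, 0, 0, -24, 0, 0, 0.5])

```text
time: 15.85
tool_pos: [0.4328, 0.2772, 0.2339]
tool_rot: [1.524, 1.564, 0.407]
contact_force: [-0.5, -0.3, -0.3]
opening: 0.0737
```

```bash
python3 - <<'E'
from look import *
look('11',c3=(.47,.29,.05))
# bar grasp goal: jaw az = washer yaw
az=.1507
bar=np.array([.5967-.144*np.cos(az),-.1736-.144*np.sin(az)]);print(bar)
need([bar[0],bar[1],.23],az)
E
```

```text
[0.4328 0.2772 0.2339] 0.07369612318151451 15.85 [-0.5348 -0.2709 -0.2948] [-0.0155 -0.0135  0.0275]
side [125 225]
scene [259 117]
[ 0.4543 -0.1952]
turn [-72.63  -0.01   0.03]
turn [107.37   0.03   0.01]
shift cm [  0.02 -18.58  43.41] q6 1.5373841308771106
```

View pics/side11.png

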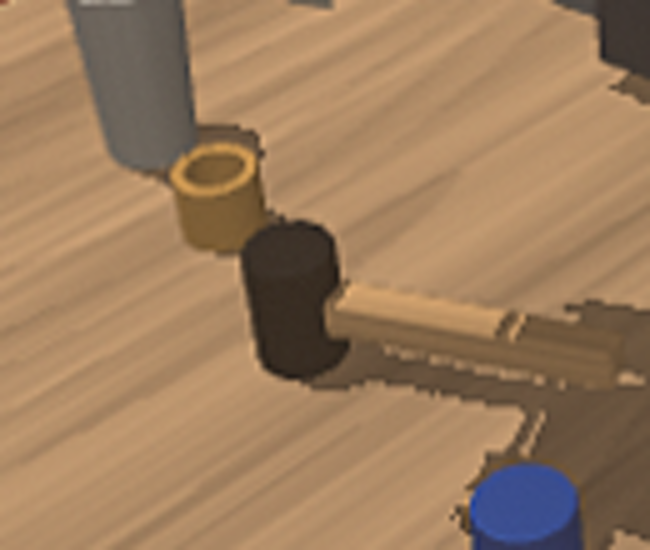

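View pics/scene11.png

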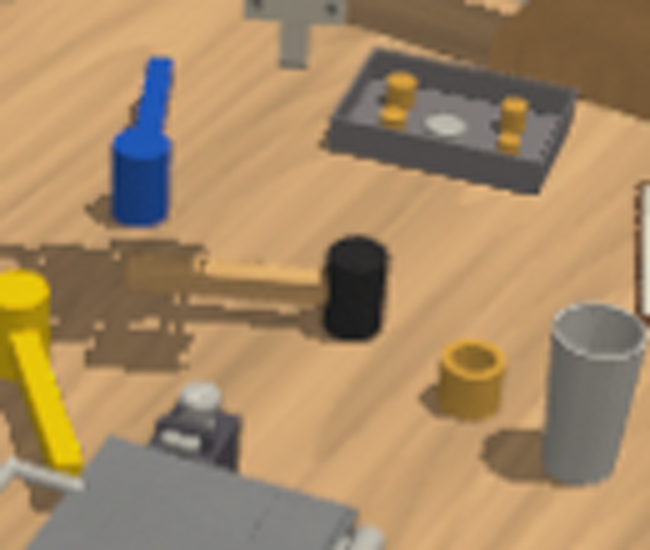

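The mallet stands upright where it was, head at side crop (290,300), and nothing else has moved. Next, over to the lid bar.

Emit:
jog_arm(plan=[-7, 0, 0, 0, -2, 4.5, 0, -15, 0, 0, 0, -4, 9, 0, -23, 0, 0, 0, -6, 13.5, -0.2, -31, 0, 0, 0, -8, 18, -0.2, -39, 0, 0, 0, -10, 22.5, -0.2, -47, 0, 0, 0, -12, 27, -0.2, -55, 0, 0, 0, -14, 32, -0.2, -63, 0, 0, 0, -16, 37, -0.2, -70, 0, 0, 0, -18, 42, -0.2, -72.6, 0, 0, 0, -18.6, 43.4, -0.2])

```text
time: 16.95
tool_pos: [0.4516, -0.1653, 0.2288]
tool_rot: [2.379, 1.567, 2.536]
contact_force: [1.9, -0.4, -1.0]
opening: 0.0363
```

Emit:
jog_arm(plan=[0, 0, 0, 0, 0, 0, -0.2, 0, 0, 0, 0, 0, 0, -0.2])

```text
time: 17.15
tool_pos: [0.4516, -0.1648, 0.2286]
tool_rot: [2.437, 1.567, 2.583]
contact_force: [-0.3, -0.5, -0.5]
opening: 0.0365
```

```bash
python3 - <<'E'
from look import *
p,Rm,s=cur();print(p,s["opening"],s["time"],s["qvel"]);print(Rm)
need([.4543,-.1952,.16],.1507)
d=cams.read_camera("wrist");cv2.imwrite("pics/w12.png",d["image"][:,:,::-1]);pickle.dump(d,open("pics/w12.pkl","wb"))
c,sn=np.cos(.1507),np.sin(.1507)
for L in [(-.144,.07,.126),(-.144,-.07,.126),(-.096,.129,.1255),(-.096,-.129,.1255)]: print(L,proj(d,[.5967+c*L[0]-sn*L[1],-.1736+sn*L[0]+c*L[1],L[2]]))
E
```

```text
[ 0.4516 -0.1648  0.2286] 0.03652929159741813 17.15 [ 0.0463 -0.0229  0.0087  0.0053  0.0066  0.0153]
[[-0.0036 -0.1457  0.9893]
 [ 0.0022  0.9893  0.1457]
 [-1.      0.0027 -0.0032]]
turn [-0.26 -0.18 -0.16]
turn [179.74  -0.25   0.29]
shift cm [ 6.85 -3.07 -0.15] q6 -0.6558790600695742
(-0.144, 0.07, 0.126) [[279.3346 151.4465]]
(-0.144, -0.07, 0.126) [[280.0545 307.4414]]
(-0.096, 0.129, 0.1255) [[342.598   72.4424]]
(-0.096, -0.129, 0.1255) [[330.9588 362.4682]]
```

View pics/w12.png

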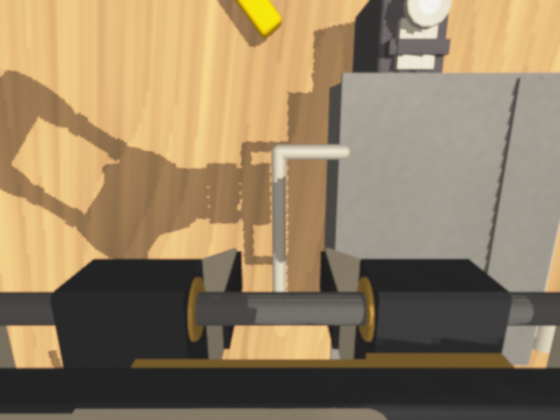

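The wrist view shows the bar's left end at (280,152), matching the predicted (279,151), centred between the fingers. Descending.

Emit:
jog_arm(plan=[0, 0, 0, 0, -3.1, -0.1, -0.2, 0, 0, 0, 3, -3.1, -0.1, -0.2, 0, 0, 0, 7, -3.1, -0.1, -0.2, 0, 0, 0, 9, -3.1, -0.1, -0.2, 0, 0, 0, 11, -3.1, -0.1, -0.2, 0, 0, 0, 13, -3.1, -0.1, -0.2, 0, 0, 0, 14.5, -3.1, -0.1, -0.2, 0, 0, 0, 15.3, -3.1, -0.1, -0.2, 0, 0, 0, 15.3, -3.1, -0.1, -0.2, 0, 0, 0, 15.3, -3.1, -0.1, -0.2])

```text
time: 18.2
tool_pos: [0.4567, -0.1946, 0.0781]
tool_rot: [-0.782, 1.57, -0.631]
contact_force: [-0.9, -0.2, -0.9]
opening: 0.0364
```

```bash
python3 - <<'E'
from look import *
look('13',c3=(.454,-.195,.12))
need([.4543,-.1952,.076],.1507)
E
```

```text
[ 0.4567 -0.1946  0.0781] 0.03641712191879958 18.2 [-0.8502 -0.2034 -0.8711] [ 0.0018 -0.1243  0.0375]
side [240 140]
scene [186 168]
turn [-0.01  0.07  0.07]
turn [179.99   0.1   -0.12]
shift cm [ 0.25  0.04 -0.26] q6 -0.7085216685910921
```

View pics/scene13.png

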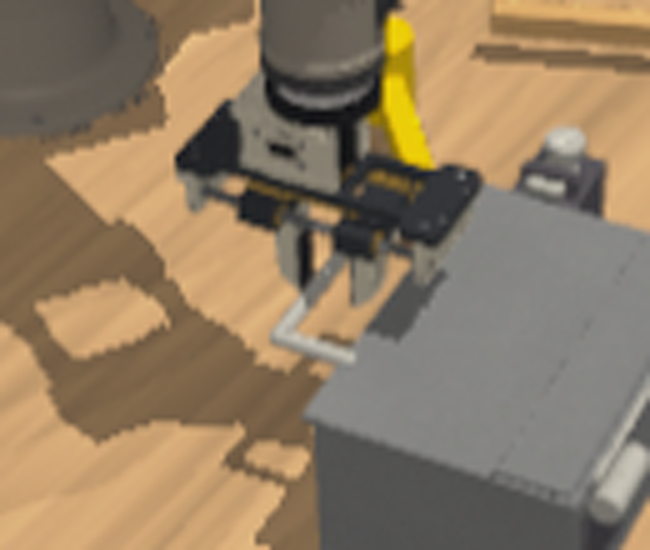

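The bar lies between the fingers (scene crop 320,275). Closing.

Emit:
jog_arm(plan=[0, 0, 0, 0.2, 0, -0.2, -0.2, 0, 0, 0, 0.2, 0, -0.2, -1, 0, 0, 0, 0.2, 0, -0.2, -1, 0, 0, 0, 0.2, 0, -0.2, -1, 0, 0, 0, 0.2, 0, -0.2, -1, 0, 0, 0, 0.2, 0, -0.2, -1], newtons=30)

```text
time: 18.9
tool_pos: [0.4541, -0.1956, 0.0757]
tool_rot: [-2.924, 1.57, -2.774]
contact_force: [-2.7, -0.9, 0.4]
opening: 0.0112
```

Emit:
jog_arm(plan=[0, 0, 0, 0, 0, 0, -1, 0, 0, 0, 0, 0, 0, -1])

```text
time: 19.1
tool_pos: [0.4541, -0.1956, 0.0756]
tool_rot: [-3.067, 1.57, -2.917]
contact_force: [-2.2, -0.6, 1.6]
opening: 0.0108
```

```bash
python3 - <<'E'
from look import *
p,Rm,s=cur();print(p,s["opening"],s["time"],s["contact_force"],s["torque"]);print(Rm)
# arc table
for th in (5,10,15,20,25,30,35,40,45,50,55,58):
    t=np.radians(th);x=.234*(1-np.cos(t))+.003*np.sin(t);z=.234*np.sin(t)+.003*(np.cos(t)-1)
    v=np.array([x*np.cos(.1507),x*np.sin(.1507),z]);print(th,np.round(Rm.T@v*100,2),v)
E
```

```text
[ 0.4541 -0.1956  0.0756] 0.010813804554632519 19.1 [-2.187  -0.6393  1.5672] [-0.2161  0.2384 -0.0374]
[[-0.0005 -0.1496  0.9888]
 [-0.0001  0.9888  0.1496]
 [-1.     -0.     -0.0005]]
5 [-2.04 -0.    0.11] [0.0011 0.0002 0.0204]
10 [-4.06  0.    0.41] [0.004  0.0006 0.0406]
15 [-6.05  0.    0.87] [0.0087 0.0013 0.0605]
20 [-7.99  0.    1.51] [0.015  0.0023 0.0799]
25 [-9.86  0.    2.31] [0.0229 0.0035 0.0986]
30 [-11.66   0.     3.28] [0.0325 0.0049 0.1166]
35 [-13.37   0.     4.4 ] [0.0435 0.0066 0.1337]
40 [-14.97   0.     5.66] [0.056  0.0085 0.1497]
45 [-16.46   0.     7.06] [0.0699 0.0106 0.1646]
50 [-17.82   0.     8.58] [0.0849 0.0129 0.1782]
55 [-19.05   0.01  10.21] [0.1011 0.0153 0.1904]
58 [-19.71   0.01  11.24] [0.1113 0.0169 0.197 ]
```

Gripped at 11 mm, with the 12 mm bar between the pads. Raising along the arc, first to 10° as a check.

Emit:
jog_arm(plan=[0, 0, 0, -0.5, 0, 0, -1, 0, 0, 0, -1.2, 0, 0, -1, 0, 0, 0, -2, 0, 0.1, -1, 0, 0, 0, -3, 0, 0.25, -1, 0, 0, 0, -4, 0, 0.4, -1, 0, 0, 0, -4, 0, 0.4, -1])

```text
time: 19.7
tool_pos: [0.4582, -0.195, 0.1173]
tool_rot: [-1.576, 1.57, -1.426]
contact_force: [-4.3, -2.0, -0.7]
opening: 0.0109
```

```bash
python3 - <<'E'
from look import *
look('14',c3=(.5,-.18,.15),names=("side",))
E
```

```text
[ 0.4582 -0.195   0.1173] 0.010937280494609717 19.7 [-4.3065 -2.0278 -0.6889] [-0.4925  0.6512 -0.0405]
side [227 130]
```

View pics/side14.png

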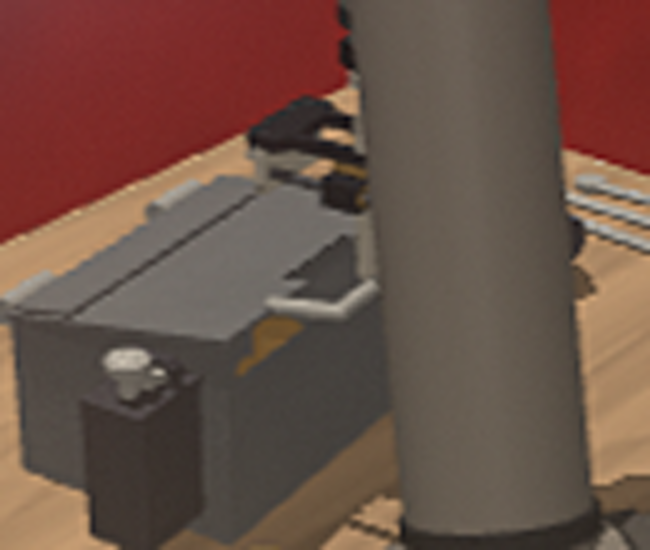

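The lid is following at about 10°. On to 40°.

Emit:
jog_arm(plan=[0, 0, 0, -1, 0, 0.2, -1, 0, 0, 0, -2, 0, 0.45, -1, 0, 0, 0, -3, 0, 0.75, -1, 0, 0, 0, -3.9, 0, 1.1, -1, 0, 0, 0, -5.8, 0, 1.9, -1, 0, 0, 0, -7.6, 0, 2.85, -1, 0, 0, 0, -9.3, 0, 4, -1, 0, 0, 0, -10.1, 0, 4.6, -1, 0, 0, 0, -10.9, 0, 5.2, -1, 0, 0, 0, -10.9, 0, 5.2, -1])

```text
time: 20.75
tool_pos: [0.509, -0.1875, 0.2279]
tool_rot: [-1.823, 1.568, -1.673]
contact_force: [-11.5, -3.8, 8.1]
opening: 0.0107
```

```bash
python3 - <<'E'
from look import *
look('15',c3=(.58,-.18,.2))
E
```

```text
[ 0.509  -0.1875  0.2279] 0.010653097823161862 20.75 [-11.5371  -3.7634   8.114 ] [-0.708  1.962 -0.048]
side [209 110]
scene [220 161]
```

View pics/scene15.png

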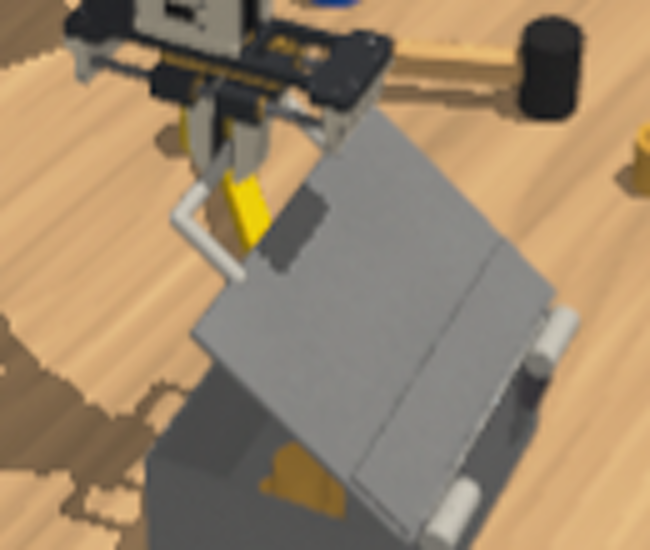

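View pics/side15.png

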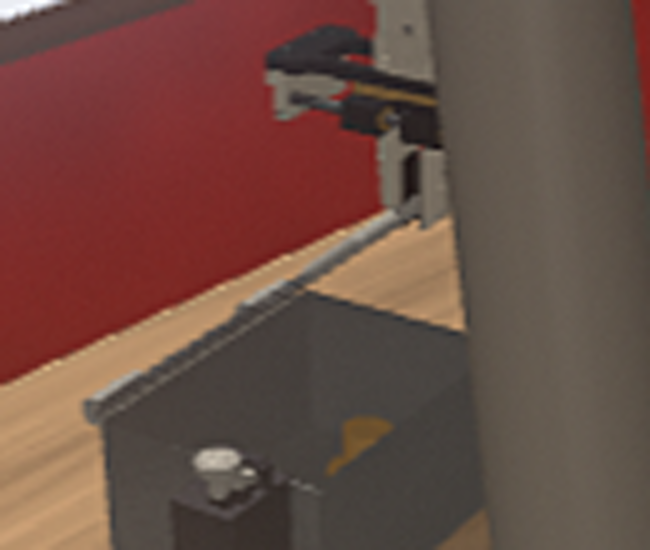

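```bash
cat >> look.py <<'E'
def lidfit(obs,w=(.5967,-.1736,.1507)):
    # obs (d,uv,(u,y,wn)); fits theta, and small dx,dy along washer axes
    def P(q,L):
        t=q[0];u,y,n=L;x=.09-u*np.cos(t)+n*np.sin(t)+q[1];z=.123+u*np.sin(t)+n*np.cos(t);y=y+q[2]
        c,s=np.cos(w[2]),np.sin(w[2]);return [w[0]+c*x-s*y,w[1]+s*x+c*y,z]
    f=lambda q:np.r_[np.concatenate([proj(d,P(q,L))[0]-uv for d,uv,L in obs]),q[1]/.002,q[2]/.002]
    r=least_squares(f,[.7,0,0],loss='soft_l1');return np.degrees(r.x[0]),r.x[1:],f(r.x)[:-2].reshape(-1,2)
E
python3 - <<'E'
from look import *
S=pickle.load(open("pics/scene15.pkl","rb"))[0];a=lambda u,v:np.array([u/5+220-.4,v/5+161-.4])
print(lidfit([(S,a(194,335),(.186,-.129,.0025)),(S,a(180,214),(.234,-.07,.003)),(S,a(376,110),(.186,.129,.0025)),(S,a(240,277),(.186,-.07,.003))]))
E
```

```text
(np.float64(39.29668123802283), array([ 0.0015, -0.0004]), array([[ 0.0153, -0.3715],
       [ 0.4375,  0.9112],
       [-1.5397, -2.421 ],
       [-0.3709, -0.622 ]]))
```

The lid is at about 40° (39.3° by image, 40.8° by tool height). There is a mild outward radial load of about 14 N, so I'll widen the arc by 2 mm and go on to about 59°.

Emit:
jog_arm(plan=[0, 0, 0, -0.1, 0, -0.15, -1, 0, 0, 0, -0.9, 0, 0.5, -1, 0, 0, 0, -1.6, 0, 1.2, -1, 0, 0, 0, -2.3, 0, 2, -1, 0, 0, 0, -3, 0, 2.8, -1, 0, 0, 0, -3.6, 0, 3.6, -1, 0, 0, 0, -4.2, 0, 4.4, -1, 0, 0, 0, -4.7, 0, 5.2, -1, 0, 0, 0, -5.1, 0, 5.8, -1, 0, 0, 0, -5.2, 0, 6, -1])

```text
time: 21.85
tool_pos: [0.5696, -0.1785, 0.2791]
tool_rot: [-0.832, 1.567, -0.682]
contact_force: [-4.9, -4.3, 8.0]
opening: 0.0112
```

Emit:
jog_arm(plan=[0, 0, 0, 0, 0, 0, -1, 0, 0, 0, 0, 0, 0, -1])

```text
time: 22.05
tool_pos: [0.5691, -0.1786, 0.2788]
tool_rot: [-0.882, 1.568, -0.732]
contact_force: [-4.0, -3.4, 7.1]
opening: 0.011
```

```bash
python3 - <<'E'
from look import *
look('16',c3=(.58,-.18,.2))
p,Rm,s=cur();d=p-np.array([.4541,-.1956,.0756]);x=d[0]*np.cos(.1507)+d[1]*np.sin(.1507)
print(np.degrees(np.arctan2(d[2]+.003,.234-x)),np.hypot(d[2]+.003,.234-x))
E
```

```text
[ 0.5691 -0.1786  0.2788] 0.010972831564647016 22.05 [-3.987  -3.4145  7.097 ] [-0.7557  0.6927 -0.0412]
side [209 110]
scene [220 161]
60.25634860976447 0.23741611313395472
```

View pics/scene16.png

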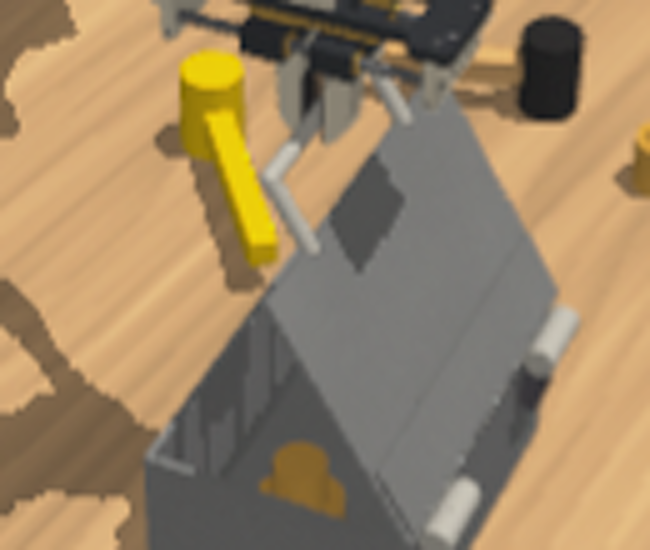

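View pics/side16.png

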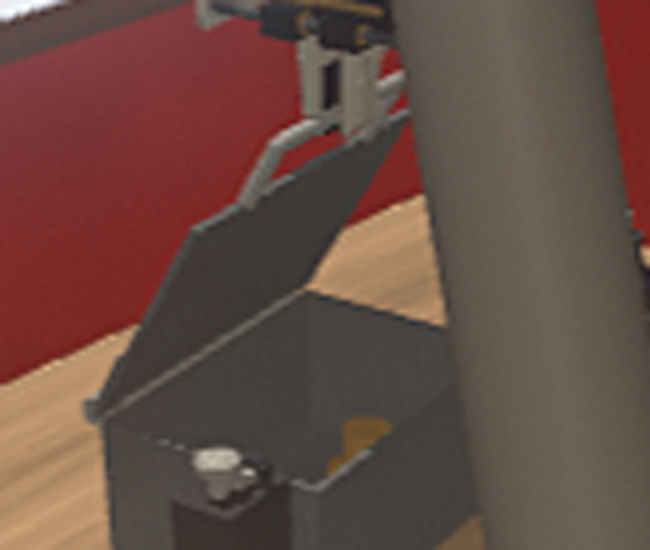

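```bash
python3 - <<'E'
from look import *
S=pickle.load(open("pics/scene16.pkl","rb"))[0];a=lambda u,v:np.array([u/5+220-.4,v/5+161-.4])
D=pickle.load(open("pics/side16.pkl","rb"))[0];b=lambda u,v:np.array([u/5+209-.4,v/5+110-.4])
o=[(S,a(270,297),(.186,-.129,.0)),(S,a(268,177),(.234,-.07,.003)),(S,a(316,250),(.186,-.07,.003)),
(D,b(193,231),(.186,.129,.0)),(D,b(275,144),(.234,.07,.003)),(D,b(248,204),(.186,.07,.003)),(D,b(410,112),(.186,-.129,0))]
print(lidfit(o))
E
```

```text
(np.float64(58.64937989760888), array([0.0011, 0.0011]), array([[-1.144 ,  1.2179],
       [ 0.9309, -0.0397],
       [-0.9921, -1.4829],
       [ 0.1506,  0.165 ],
       [ 0.1327,  0.1288],
       [-0.4854, -1.3326],
       [ 0.456 , -0.8871]]))
```

The lid is at about 59° (58.6° by image, 60.3° by tool), past the balance point and held. Bringing it back to 45°.

Emit:
jog_arm(plan=[0, 0, 0, 0.4, 0, -0.65, -1, 0, 0, 0, 0.8, 0, -1.3, -1, 0, 0, 0, 1.25, 0, -1.9, -1, 0, 0, 0, 1.7, 0, -2.5, -1, 0, 0, 0, 2.15, 0, -3.05, -1, 0, 0, 0, 2.6, 0, -3.6, -1, 0, 0, 0, 3.1, 0, -4.15, -1, 0, 0, 0, 3.45, 0, -4.5, -1, 0, 0, 0, 3.65, 0, -4.7, -1, 0, 0, 0, 3.65, 0, -4.7, -1])

```text
time: 23.15
tool_pos: [0.5224, -0.1854, 0.2415]
tool_rot: [-0.881, 1.569, -0.731]
contact_force: [-4.0, -3.4, 5.4]
opening: 0.0111
```

Emit:
jog_arm(plan=[0, 0, 0, 0, 0, 0, -1, 0, 0, 0, 0, 0, 0, -1])

```text
time: 23.35
tool_pos: [0.5226, -0.1854, 0.2417]
tool_rot: [-0.83, 1.569, -0.68]
contact_force: [-3.9, -3.2, 5.3]
opening: 0.0108
```

```bash
python3 - <<'E'
from look import *
look('17',c3=(.58,-.18,.2))
p,Rm,s=cur();d=p-np.array([.4541,-.1956,.0756]);x=d[0]*np.cos(.1507)+d[1]*np.sin(.1507)
print(np.degrees(np.arctan2(d[2]+.003,.234-x)),np.hypot(d[2]+.003,.234-x))
E
```

```text
[ 0.5226 -0.1854  0.2417] 0.010811928248829782 23.35 [-3.8612 -3.2443  5.2976] [-0.5814  0.5085  0.0136]
side [209 110]
scene [220 161]
45.74267909350925 0.2360476259514649
```

View pics/scene17.png

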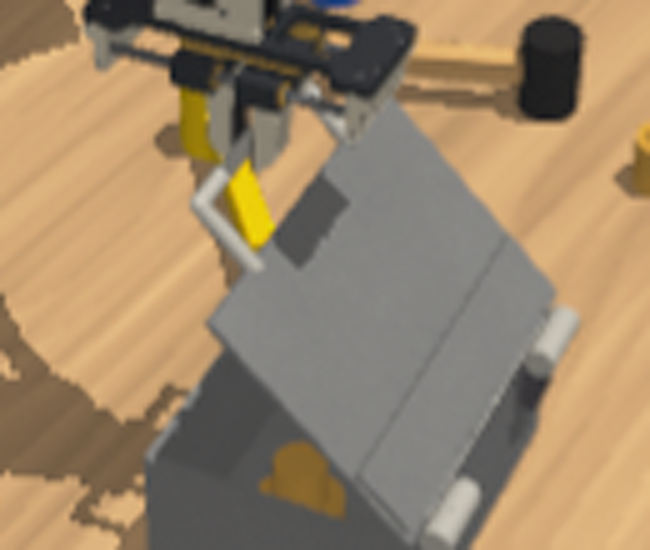

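View pics/side17.png

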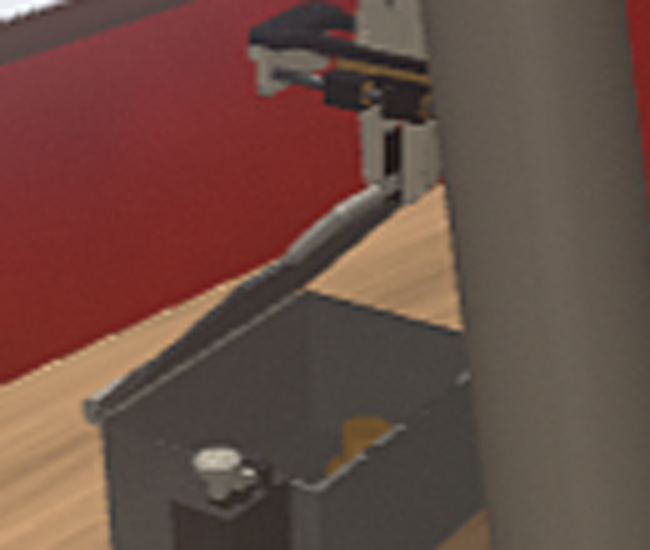

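```bash
python3 - <<'E'
from look import *
S=pickle.load(open("pics/scene17.pkl","rb"))[0];a=lambda u,v:np.array([u/5+220-.4,v/5+161-.4])
D=pickle.load(open("pics/side17.pkl","rb"))[0];b=lambda u,v:np.array([u/5+209-.4,v/5+110-.4])
o=[(S,a(210,326),(.186,-.129,.0)),(S,a(196,202),(.234,-.07,.003)),(S,a(258,268),(.186,-.07,.003)),
(D,b(238,289),(.186,.129,.0)),(D,b(320,219),(.234,.07,.003)),(D,b(288,262),(.186,.07,.003))]
print(lidfit(o))
for n,c in(("scene",0),):
    d=cams.read_camera(n);cv2.imwrite("pics/fin.png",d["image"][:,:,::-1])
print(observe()["time"],observe()["qvel"],observe()["opening"])
E
```

```text
(np.float64(43.554150318039696), array([0.0032, 0.0021]), array([[-0.0546, -0.3416],
       [ 1.4846,  0.6845],
       [-0.3654, -0.8905],
       [ 0.7127,  0.227 ],
       [ 3.4355, -0.4966],
       [ 0.9249, -1.7895]]))
23.5 [-0.0008 -0.0005  0.0008 -0.001   0.0019 -0.0004] 0.010504060959999456
```

View pics/fin.png

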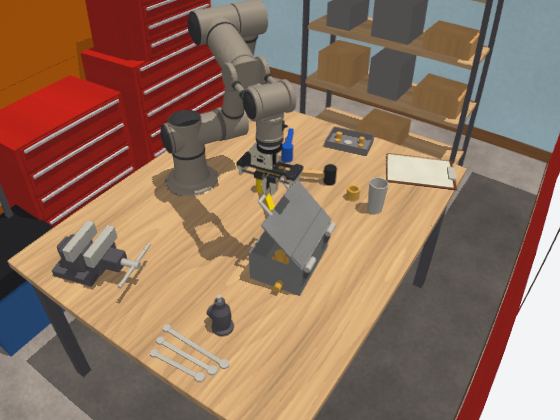

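The image fit gives 43.6° and the tool arc 45.7°, so about 45°, still and held. The mallet (330,175), coupling, tumbler and valve are in place. Handing in.

```bash
python3 -c "
from cell import robot
print(robot.hand_in())"
```

```text
the job is handed in; nothing more can be done
None
```

The job is done and handed in at about 23.5 s of the 61 s. No verdict came back.

- **Mallet and pin:** I drove the catch pin down with the face of the black-headed mallet. Triangulation puts the pin head at z = 0.151 m, against 0.153 m for fully down. The net push reached about 20–25 N against the stop, well above the 7–9 N needed. The mallet is standing back where it was.
- **Lid:** I raised it by the bar to about 59° (58.6° by image fit, 60.3° by tool arc), held it there, and brought it back. It finished at about 45° with the bar still gripped at 30 N. Coming up past 40° there was a sideways load of about 14 N on the gripper, so I widened the arc by 2 mm.

**Checks that failed or disagreed:**
- **First grasp missed:** the jaws shut above the mallet handle without moving it. The real fingertips sit about 31 mm behind the reported TCP along the tool axis. I measured that from two camera views and corrected for it from then on.
- **Final lid angle:** the image fit gave 43.6°, with up to 3 px of misfit on a clicked point, and the tool arc gave 45.7°. The error is therefore about ±1.5°.

The last picture showed the bystanders where they started, judged by eye.

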